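# Gauge two suspension links and rack the whole set

### The job

Check the two marked suspension links in the bench gauge, first the yellow-banded one, then the green-banded one: lay the link across the gauge's two rails between the red jaw and the sprung blue anvil, slide the jaw shut until it presses the link against the anvil and clearly pushes the anvil back, hold it there a moment, then slide the jaw right back to its open stop. Store both of them and every other link lying on the bench on the red rack, one to a bay, each resting flat across both narrow rails, squarely and with its middle midway between the rails, and let go of them. Leave the jaw fully open, and do not knock over the white bottle.

Things in the scene. Friction and masses are not known exactly. Their poses are not given: they have to be found in the camera images.
- link_y: milled aluminium suspension link: square bar 26 x 26 mm, 120 mm long, with a dark steel eye (25 mm across, 14 mm thick, brass centre) at each end, 165 mm overall, about 260 g. Origin at the centre of the bar (13 mm above what it lies on), x axis along the bar. This one has two yellow bands 38 mm either side of the middle; always present. It starts on the bench.
- link_g: milled aluminium suspension link: square bar 26 x 26 mm, 120 mm long, with a dark steel eye (25 mm across, 14 mm thick, brass centre) at each end, 165 mm overall, about 260 g. Origin at the centre of the bar (13 mm above what it lies on), x axis along the bar. This one has two green bands 38 mm either side of the middle; always present. It starts on the bench.
- link_a: milled aluminium suspension link: square bar 26 x 26 mm, 120 mm long, with a dark steel eye (25 mm across, 14 mm thick, brass centre) at each end, 165 mm overall, about 260 g. Origin at the centre of the bar (13 mm above what it lies on), x axis along the bar. Plain; may be absent. It starts on the bench.
- link_b: milled aluminium suspension link: square bar 26 x 26 mm, 120 mm long, with a dark steel eye (25 mm across, 14 mm thick, brass centre) at each end, 165 mm overall, about 260 g. Origin at the centre of the bar (13 mm above what it lies on), x axis along the bar. Plain; may be absent. It starts on the bench.
- saddle (a point): bench gauge (grey base 250 x 120 mm, fixed): point midway between its two steel rails, at the height of their tops (50 mm above the bench), under the anvil's face at rest. x along the rails from jaw to anvil, y across, z up. Rails from x = -180 to +70 mm, 12 mm wide, centred at y = -42 and +42 mm, open between down to the 10 mm base. A link lies along y across both, and can slide on them.
- anvil_face (a point): on the moving anvil: middle of the plane of its two faces, at the rail tops' height; axes as the gauge's. Jaw and anvil each touch the link with two steel prongs above the rails (12 mm wide, 20 mm tall, 30 mm long, at y = -42 and +42 mm); behind the prongs a bridge joins them, so the space between the prongs is free for fingers.
- jaw (a joint): sliding red jaw, m: distance of its faces from the resting anvil's faces (saddle x = -value): 0 shut with nothing between, 0.100 at its open stop. Friction about 2 N, no spring: it stays where it is left. It starts nearly shut (5 to 35 mm), too narrow to load a link with fingers beside it. It meets a link that touches the anvil at 0.026.
- tab (a point): black square tab on the jaw, by which it is pushed or pinched from above: 24 x 24 mm, 46 mm tall, rising from the jaw's bridge (top of the bridge 72 mm above the bench) to 118 mm above the bench. The point is on its axis 102 mm above the bench, 45 mm behind the jaw's faces. Axes as the gauge's.
- anvil (a joint): sprung blue anvil, m: how far it is pushed back towards gauge +x, 0 at rest, 0.014 at its stop; spring 1000 N/m, so 5 N pushes it 5 mm.
- rack_mid (a point): red rack (base 130 x 270 mm, fixed): its middle at the height of its rail tops (60 mm above the bench). x across the rails, the way a stored link lies; y along them; z up. Two black rails 12 mm wide, centred at x = -42 and +42 mm. On each, brass pins (9 mm thick, 22 mm tall) at y = -120, -60, 0, 60, 120 mm make four bays centred at y = -90, -30, 30, 90 mm, 51 mm clear.
- bottle: white plastic bottle, 70 mm across, 130 mm tall, origin at the centre of its underside; stands beyond the gauge.
Things that resemble listed ones, but are neither listed nor needed, are in the scene too. Leave any brown or pink look-alike of the link_b alone.

How it is judged:
By the outcome, as a careful person would: the job done as asked, in the order asked, and still so for the second after the job is handed in, with the robot touching nothing.
Of link_a, link_b only 1 to 2 are there at a start; the rules pass over those that are not, and their reading is None.
At some moment in a run one of link_y, link_g, link_a, link_b may be knocked a few centimetres aside while the robot is not near it.
Once in a run the grip may slacken for a moment while it holds something.
It also fails if it takes over 210 s, if anything falls off the work surface, if the arm or the gripper's body presses on something with over 40 N, if the wrist force passes 120 N, or if a joint passes its speed limit or range.

### The arm

A 6-joint arm with a two-finger parallel gripper is mounted at the origin on the work surface. World frame = base frame: x ahead of the robot, y to its left, z up, the work surface at z = 0. Lengths are in m, angles in degrees, forces in N, time in s.
With the tool pointing down it reaches from about 0.4 to 0.825 m from the base axis. Payload 7 kg.
Tool frame: the origin (TCP) lies at the very end of the fingers, on their centre line; the grasp point (between the pads) lies 19 mm behind it (r.grasp_offset is the z of the grasp point in the tool frame, in m); z points along the fingers, y is the direction in which the jaws open and shut (so a half turn about z gives the same grasp; the last joint's range is limited). The gripper opens to 88 mm and grips with 3 to 60 N. Pads are 19 mm wide; open, the fingers measure 130 mm over their backs; the gripper's body (78 mm by 193 mm) begins 47 mm behind the grasp point.
Start: joints at [-60.441, 20.546, 0.682, 0, -70.136, -16.507], TCP at [0.152, -0.658, 0.227] pointing down, gripper open.
Joint ranges: [-176.03, 176.03], [-82.01, 121.73], [-58.28, 71.71], [-173.87, 95.51], [-174.79, -0.11], [-173.66, 173.66]. Speed limits (degrees/s): [136.94, 136.94, 172.46, 180, 180, 180].

### API

Orientations are given as [roll, pitch, yaw] about the fixed x, y, z axes, in that order (R = Rz(yaw) Ry(pitch) Rx(roll)).
In Python, from plant import r gives the robot as it stands.
- The arm moves only by the tool carry_out, never from a script. Its argument "plan" is a list of rows, each a list of 6 numbers: the shift along the world's x, y, z in m, then the turn, a rotation vector about the world's x, y, z in rad. In form: [[tx, ty, tz, wx, wy, wz], ...]. A call has 1 to 12 rows; each row shifts and turns the pose as measured when the row begins; what a row does not reach is not made up. A row lasts 1/12 s, in which the tool goes at most 41.7 mm and 7.16 degrees, less where a joint would pass 70% of its speed; a pose out of reach is approached as far as the arm can. A call with a gripper value outside its range is refused whole. "fingers" is the closure, from -1 (fully open) to 1 (shut), set as the call begins (left out, the last holds). The fingers move at their own pace and stop on an object; "force" is the grip in N (left out, the last holds). Time passes only in rows, so rows that do not move let the fingers close. It gives the time, the measured TCP pose, the force and the opening at its end, in the units of the state.
- r.get_state(): the state, without advancing time (a new reading comes with each control period).
- r.capture(name): name is "scene" or "top" or "wrist"; returns the picture (400x640x3 uint8, red, green, blue); there is no depth.
- r.camera_model(name): a dict with "fov_y" (degrees; the focal length in pixels is half the picture's height over the tangent of half this angle, whatever the lens; pixels are square), "cx", "cy" (the principal point, pixels), "R" (3x3) and "t" (3): a world point X has camera coordinates R X + t; the wrist camera has in their place "mount" (4x4, takes a point from camera to tool coordinates, whose origin is the TCP and whose axes are the flange's). Camera axes: x right, y down, z forward; pixel columns grow to the right and rows downward; lengths in m; the calibration is good to about 2 mm. The wrist camera is an equidistant fisheye: a pixel r from the principal point sees the ray r / f radians off the axis. A picture is of the moment at which its call begins: read the wrist's pose just before it. camera_model takes no time and is no camera call.
- r.close_job(): hands the job in, once; it reports no verdict.
The state is a dict: "time_s": time; "joints": joint angles; "qd": joint speeds; "joint_torque": joint torques, N m; "tcp_pos": TCP position; "eef_rot": TCP orientation; "contact_force": force on the tool from outside, world axes, zero at the start; "moment": the same for the moment, N m; "gripper_width": finger opening in m.
Only numpy, scipy, OpenCV 4.12 (cv2) and the standard library are available. Lean on these libraries where they do the work, as an engineer would, in place of code of your own. Each camera call takes 0.05 s, during which the arm holds its last target.

## Working session

There is one attempt and no reset: what is moved stays moved. The work goes in short steps, Python scripts to look and compute and a tool call to move; the robot and the scene stay as the last step left them, time stands still between calls to the robot, and variables do not carry over. Pictures are saved under pics/ and viewed, and the job is handed in when it is done.

Besides the shell and the picture viewer there is one more tool, called after "Request:" as name(argument=value, ...), one argument or row to a line, values as JSON. carry_out: Moves the arm, as the interface text tells. Its arguments: {"type":"object","properties":{"plan":{"type":"array"},"fingers":{"type":"number"},"force":{"type":"number"}},"required":["plan"]}

```bash
ls; mkdir -p pics; python3 - <<'E'
from plant import r
import cv2
print(r.get_state())
for n in ["scene","top","wrist"]:
    im=r.capture(n); cv2.imwrite(f"pics/{n}0.png",im[:,:,::-1]); print(n,r.camera_model(n))
E
```

```text
pics
{'time_s': 0.0, 'joints': array([-6.04399320e+01,  2.05914591e+01,  6.34353098e-01, -1.83456289e-02,
       -7.01358867e+01, -1.65082368e+01]), 'qd': array([-0.02519723,  0.17000297, -0.0962252 , -0.03731996,  0.06089275,
       -0.08033734]), 'joint_torque': array([ 6.10137395e-04, -5.82725322e+01,  2.93051791e+01,  6.99672371e+00,
        7.16711045e-03, -1.24096709e-04]), 'tcp_pos': array([ 0.15230886, -0.65709879,  0.2256324 ]), 'eef_rot': array([ 1.79905940e+02, -9.89128812e-03, -1.66954408e+02]), 'contact_force': array([ 0.29225702, -0.08102183,  0.47978659]), 'moment': array([-0.02564072, -0.00116689,  0.0109212 ]), 'gripper_width': 0.08766164469802065}
scene {'fov_y': 48.313689511211265, 'cx': 321.60885216668726, 'cy': 202.04147328624083, 'R': array([[-0.87312091,  0.48746144,  0.00642067],
       [ 0.25440215,  0.4668306 , -0.84696443],
       [-0.41585987, -0.73786892, -0.53161079]]), 't': array([ 0.35406637, -0.10395031,  1.5682856 ])}
top {'fov_y': 42.21165026393185, 'cx': 316.27682035317235, 'cy': 201.48521165125885, 'R': array([[ 0.01286737, -0.9999039 , -0.00515882],
       [-0.99650386, -0.01239734, -0.08262183],
       [ 0.08254993,  0.00620391, -0.99656762]]), 't': array([0.17139219, 0.51511257, 1.38241345])}
wrist {'fov_y': 65.70646984690485, 'cx': 322.6098521284534, 'cy': 191.94221958116918, 'mount': array([[-9.75667486e-04, -9.57819508e-01, -2.87368818e-01,
         7.81422135e-02],
       [ 9.99998839e-01, -5.98098447e-04, -1.40166910e-03,
         1.10689971e-03],
       [ 1.17067116e-03, -2.87369852e-01,  9.57818980e-01,
        -1.58852688e-01],
       [ 0.00000000e+00,  0.00000000e+00,  0.00000000e+00,
         1.00000000e+00]])}
```

View pics/scene0.png

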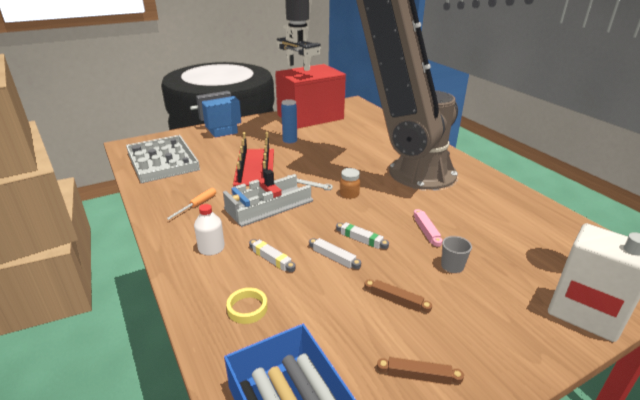

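View pics/top0.png

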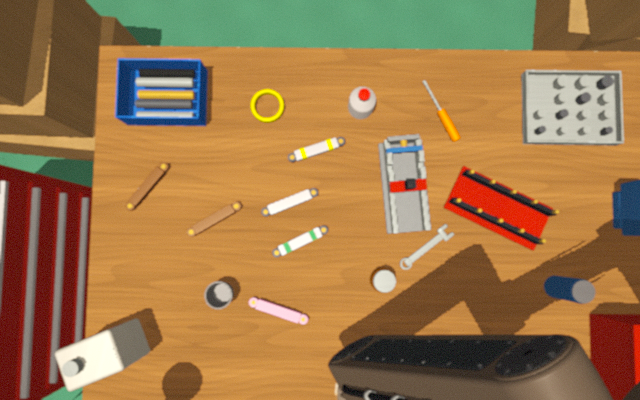

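View pics/wrist0.png

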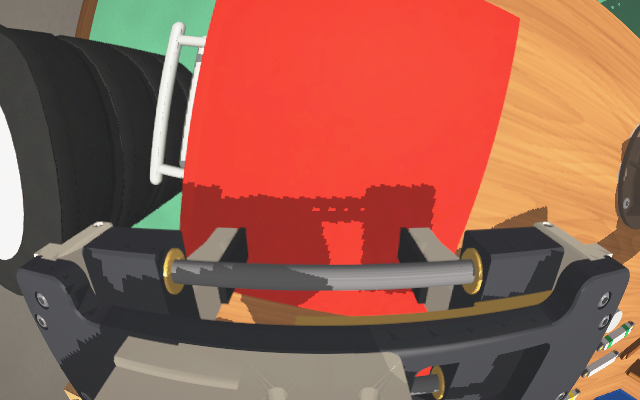

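```bash
cat > h.py <<'E'
import numpy as np, cv2
from plant import r
from scipy.spatial.transform import Rotation as Ro
def ray(cam,u,v,st=None):
    m=r.camera_model(cam); f=200/np.tan(np.radians(m["fov_y"]/2))
    d=np.array([u-m["cx"],v-m["cy"]],float)
    if cam!="wrist":
        R=m["R"];t=m["t"]; return -R.T@t, R.T@np.array([d[0]/f,d[1]/f,1])
    rr=np.linalg.norm(d); th=rr/f
    c=np.array([*(d/max(rr,1e-9)*np.sin(th)),np.cos(th)])
    M=m["mount"]; st=st or r.get_state(); Rt=Ro.from_euler("xyz",st["eef_rot"],degrees=True).as_matrix()
    return st["tcp_pos"]+Rt@M[:3,3], Rt@(M[:3,:3]@c)
def pt(cam,u,v,z,st=None):
    o,d=ray(cam,u,v,st); return o+d*(z-o[2])/d[2]
def proj(cam,X,st=None):
    m=r.camera_model(cam); f=200/np.tan(np.radians(m["fov_y"]/2)); X=np.asarray(X,float)
    if cam!="wrist":
        c=m["R"]@X+m["t"]; return np.array([m["cx"]+f*c[0]/c[2],m["cy"]+f*c[1]/c[2]])
    M=m["mount"]; st=st or r.get_state(); Rt=Ro.from_euler("xyz",st["eef_rot"],degrees=True).as_matrix()
    c=M[:3,:3].T@(Rt.T@(X-st["tcp_pos"])-M[:3,3]); th=np.arctan2(np.hypot(c[0],c[1]),c[2]); n=np.hypot(c[0],c[1])
    return np.array([m["cx"]+f*th*c[0]/n,m["cy"]+f*th*c[1]/n])
def snap(cam,name,box=None,s=1):
    st=r.get_state(); im=r.capture(cam)[:,:,::-1].copy(); o=im
    if box: o=im[box[1]:box[3],box[0]:box[2]]
    if s!=1: o=cv2.resize(o,None,fx=s,fy=s,interpolation=cv2.INTER_CUBIC)
    cv2.imwrite(f"pics/{name}.png",o); return im,st
def blobs(im,mask,amin=5):
    n,l,s,c=cv2.connectedComponentsWithStats(mask.astype(np.uint8),connectivity=8)
    return [(s[i,4],c[i].round(1),l==i) for i in range(1,n) if s[i,4]>=amin]
E
python3 - <<'E'
from h import *
im=cv2.imread("pics/top0.png"); hsv=cv2.cvtColor(im,cv2.COLOR_BGR2HSV); H,S,V=cv2.split(hsv)
roi=np.zeros(H.shape,bool); roi[120:270,240:350]=1
white=(S<70)&(V>150)&roi
for nm,m in [("yel",(H>22)&(H<38)&(S>140)&(V>120)&roi),("grn",(H>45)&(H<85)&(S>80)&roi),("white",white)]:
    for a,c,_ in blobs(im,m): print(nm,a,c,pt("top",*c,.026)[:2].round(3))
roi=np.zeros(H.shape,bool); roi[130:260,370:570]=1
for nm,m in [("red",((H<8)|(H>172))&(S>150)&(V>100)&roi),("blue",(H>95)&(H<125)&(S>100)&roi),("blk",(V<60)&roi),("brass",(H>12)&(H<30)&(S>150)&(V>150)&roi)]:
    for a,c,mk in blobs(im,m,4):
        print(nm,a,c,pt("top",*c,.05)[:2].round(3), cv2.minAreaRect(np.argwhere(mk)[:,::-1].astype(np.float32)))
cv2.imwrite("pics/topA.png",cv2.resize(im[120:260,370:570],None,fx=4,fy=4,interpolation=cv2.INTER_CUBIC))
cv2.imwrite("pics/topB.png",cv2.resize(im[120:280,240:360],None,fx=4,fy=4,interpolation=cv2.INTER_CUBIC))
E
```

```text
yel 36 [266.9 120.7] [0.733 0.316]
yel 53 [329.4 143.9] [0.671 0.144]
yel 51 [302.9 153. ] [0.645 0.216]
yel 7 [276.  252.3] [0.375 0.284]
grn 33 [312.6 234.7] [0.423 0.187]
grn 36 [287.  247.4] [0.388 0.255]
white 64 [334.9 142.4] [0.675 0.129]
white 241 [316.1 148.6] [0.657 0.18 ]
white 72 [297.1 155. ] [0.639 0.232]
white 7 [288.7 156.1] [0.636 0.255]
white 532 [288.3 201.9] [0.51  0.253]
white 91 [318.2 232. ] [0.43  0.172]
white 261 [299.6 241. ] [0.406 0.221]
white 101 [280.5 250.2] [0.38  0.272]
red 3130 [496.3 209.5] [ 0.495 -0.299] ((497.800048828125, 208.39999389648438), (100.17584228515625, 45.615779876708984), 26.56505012512207)
red 24 [482.2 175.6] [ 0.585 -0.263] ((482.300048828125, 175.90000915527344), (16.54690170288086, 1.3416409492492676), 26.56505012512207)
red 296 [407.2 185.7] [ 0.556 -0.064] ((407.7431335449219, 185.13275146484375), (11.157184600830078, 36.114044189453125), 86.633544921875)
red 21 [503.9 186. ] [ 0.558 -0.32 ] ((503.8000183105469, 185.89999389648438), (15.652474403381348, 0.8944271206855774), 26.56505012512207)
red 27 [524.8 196. ] [ 0.532 -0.37
[... 773 characters left out ...]
98591232299805)
blk 309 [497.2 222.5] [ 0.461 -0.301] ((494.5071105957031, 220.44342041015625), (97.07600402832031, 4.976407527923584), 25.64100456237793)
brass 14933 [477.  192.5] [ 0.54  -0.249] ((469.5, 194.5), (129.0, 199.0), 90.0)
brass 29 [403.3 142.7] [ 0.671 -0.053] ((403.0, 142.5), (5.0, 6.0), 90.0)
brass 20 [459.  199.9] [ 0.519 -0.201] ((459.0, 200.0), (4.0, 4.0), 90.0)
brass 18 [479.8 210.1] [ 0.493 -0.255] ((479.75006103515625, 210.25003051757812), (4.242640495300293, 3.535533905029297), 45.0)
brass 19 [500.8 220.2] [ 0.467 -0.31 ] ((500.7500305175781, 220.25), (4.242640495300293, 3.535533905029297), 45.0)
brass 17 [521.9 230.4] [ 0.441 -0.366] ((522.0, 230.5), (3.0, 4.0), 90.0)
```

View pics/topA.png

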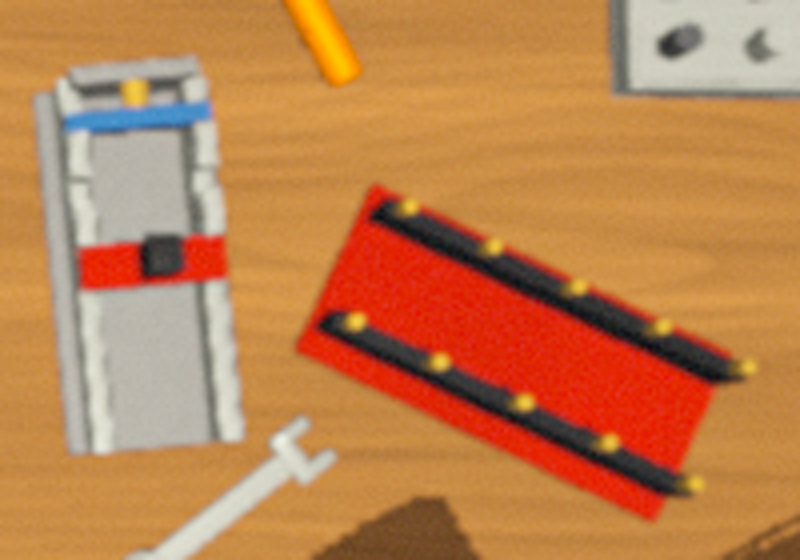

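View pics/topB.png

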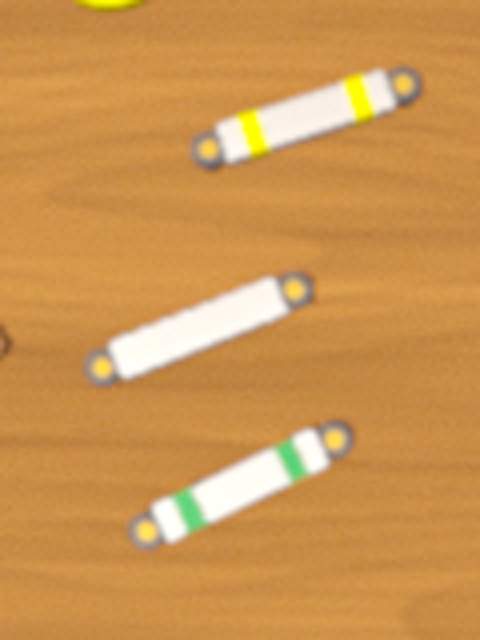

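```bash
python3 - <<'E'
from h import *
def P(x,y,z): return pt("top",370+x/4,120+y/4,z)[:2]   # topA crop (rough centre; /4)
z=.08
A=np.array([P(x,y,z) for x,y in [(408,206),(492,247),(577,288),(663,327),(748,368)]])
B=np.array([P(x,y,z) for x,y in [(356,321),(440,362),(525,403),(610,443),(695,484)]])
print("pins",A.round(3).tolist(),B.round(3).tolist())
print("mid",(A.mean(0)+B.mean(0))/2,"gap",np.linalg.norm(A.mean(0)-B.mean(0)),"len",np.linalg.norm(A[4]-A[0]))
d=A[0]-A[4]+B[0]-B[4]; print("rack y yaw",np.degrees(np.arctan2(d[1],d[0])), "x yaw", np.degrees(np.arctan2(*((A.mean(0)-B.mean(0))[::-1]))))
# gauge
print("tab",P(162,255,.118)-0, "red ctr",P(152,262,.072),"blue",P(138,117,.072))
print("rails L",P(76,160,.05),P(101,450,.05),"R",P(204,160,.05),P(232,438,.05))
print("bottle cap",pt("top",364,95,.13)[:2])
def T(x,y,z): return pt("top",240+x/4,120+y/4,z)[:2]
for n,a,b in [("y",(207,148),(404,85)),("p",(101,368),(295,289)),("g",(147,531),(336,439))]:
    a=T(*a,.02);b=T(*b,.02); print(n,((a+b)/2).round(4),"len",np.linalg.norm(a-b),"yaw",np.degrees(np.arctan2(*(b-a)[::-1])))
E
```

```text
pins [[0.592, -0.227], [0.565, -0.281], [0.539, -0.336], [0.514, -0.391], [0.489, -0.445]] [[0.516, -0.193], [0.49, -0.247], [0.464, -0.301], [0.439, -0.355], [0.413, -0.409]]
mid [ 0.50211105 -0.31865262] gap 0.08318124872519521 len 0.24132067367234478
rack y yaw 64.70759008950138 x yaw -25.02323062905748
tab [ 0.55288526 -0.06033861] red ctr [ 0.55369938 -0.06189516] blue [ 0.64959054 -0.05285844]
rails L [ 0.62415947 -0.01508277] [ 0.43100152 -0.03181778] R [ 0.6251859  -0.10046127] [ 0.44001313 -0.11821728]
bottle cap [0.777084   0.05939317]
y [0.6568 0.1794] len 0.1416046954576372 yaw -71.3808134778586
p [0.5104 0.2505] len 0.14198215389818963 yaw -67.03045671419363
g [0.405  0.2193] len 0.14150727764608206 yaw -63.3504927008487
```

Request:
carry_out(
  plan=[
    [0.02,0.036,0.005,0,0,0.05],
    [0.02,0.036,0.005,0,0,0.12],
    [0.02,0.036,0.005,0,0,0.12],
    [0.02,0.036,0.005,0,0,0.12],
    [0.02,0.036,0.005,0,0,0.12],
    [0.02,0.036,0,0,0,0.12],
    [0.02,0.036,0,0,0,0.12],
    [0.02,0.036,0,0,0,0.12],
    [0.02,0.036,0,0,0,0.12],
    [0.02,0.036,0,0,0,0.12],
    [0.02,0.036,0,0,0,0.12],
    [0.02,0.036,0,0,0,0.12],
  ],
  fingers=-1,
  force=40,
)

```text
time_s: 1.15
tcp_pos: [0.387, -0.2193, 0.245]
eef_rot: [179.6, -0.2, -86.0]
contact_force: [1.4, 0.1, -0.7]
gripper_width: 0.0876
```

Request:
carry_out(
  plan=[
    [0.025,0.025,0,0,0,0],
    [0.025,0.025,0,0,0,0],
    [0.025,0.025,0,0,0,0],
    [0.025,0.025,0,0,0,0],
    [0.025,0.025,0,0,0,0.015],
    [0.025,0.025,0,0,0,0],
    [0,0,0,0,0,0],
    [0,0,0,0,0,0],
  ],
)

```text
time_s: 1.82
tcp_pos: [0.5443, -0.0521, 0.2452]
eef_rot: [179.7, -0.1, -84.0]
contact_force: [-0.9, 0.0, -0.3]
gripper_width: 0.0877
```

```bash
python3 - <<'E'
from h import *
im,st=snap("wrist","w1"); print(st["tcp_pos"],st["eef_rot"])
E
```

```text
[ 0.5442764  -0.05214615  0.24517424] [ 1.79739954e+02 -1.12634907e-01 -8.39938471e+01]
```

View pics/w1.png

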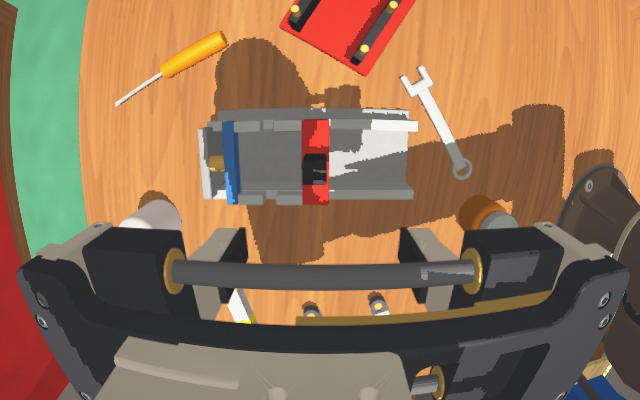

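```bash
python3 - <<'E'
import cv2
im=cv2.imread("pics/w1.png"); cv2.imwrite("pics/w1c.png",cv2.resize(im[95:215,190:440],None,fx=3.2,fy=3.2,interpolation=cv2.INTER_CUBIC))
E
```

```text
(no output)
```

View pics/w1c.png

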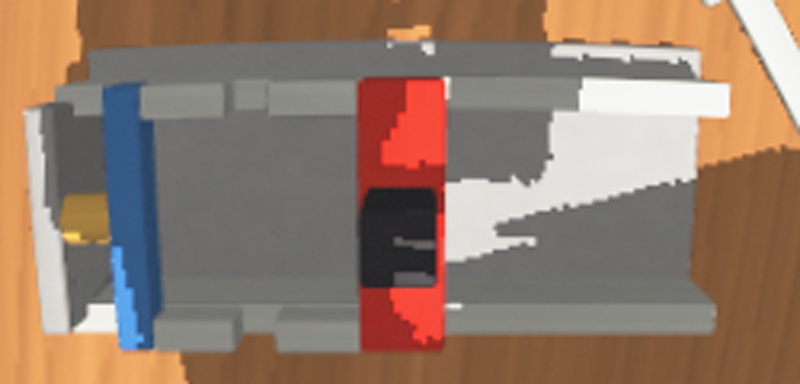

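```bash
python3 - <<'E'
from h import *
st=dict(tcp_pos=np.array([0.5442764,-0.05214615,0.24517424]),eef_rot=np.array([179.739954,-0.1126,-83.99385]))
def W(x,y,z): return pt("wrist",190+x/3.2,95+y/3.2,z,st)[:2].round(4)
print("tab",W(399,250,.118))
for n,a,b,z in [("railends",(728,98),(714,318),.05),("anv prong face",(222,98),(240,330),.07),("jaw prong face",(268,98),(275,333),.07),("red rear",(445,85),(443,345),.072),("prong tops outer",(182,114),(197,348),.07)]:
    a=W(*a,z);b=W(*b,z); print(n,a,b,np.linalg.norm(a-b).round(4),"yaw of gauge x",np.degrees(np.arctan2(*(b-a)[::-1])).round(1)-90, (a+b)/2)
print(proj("top",[.553,-.0603,.118]))
E
```

```text
tab [ 0.5519 -0.0616]
railends [ 0.4375 -0.116 ] [ 0.4287 -0.032 ] 0.0845 yaw of gauge x 6.0 [ 0.4331 -0.074 ]
anv prong face [ 0.6169 -0.0975] [ 0.6056 -0.0156] 0.0827 yaw of gauge x 7.900000000000006 [ 0.61125 -0.05655]
jaw prong face [ 0.6011 -0.0987] [ 0.5929 -0.0158] 0.0833 yaw of gauge x 5.599999999999994 [ 0.597   -0.05725]
red rear [ 0.5421 -0.1088] [ 0.5329 -0.0182] 0.0911 yaw of gauge x 5.799999999999997 [ 0.5375 -0.0635]
prong tops outer [ 0.6306 -0.0909] [ 0.6211 -0.0071] 0.0843 yaw of gauge x 6.5 [ 0.62585 -0.049  ]
[410.48461792 183.70471864]
```

Request:
carry_out(
  plan=[
    [0.008,-0.009,-0.03,0,0,0],
    [0,0,-0.04,0,0,-0.007],
    [0,0,-0.04,0,0,0],
    [0,0,-0.03,0,0,0],
    [0,0,-0.015,0,0,0],
    [0,0,0,0,0,0],
    [0,0,0,0,0,0],
  ],
)

```text
time_s: 2.45
tcp_pos: [0.5489, -0.067, 0.088]
eef_rot: [-179.9, -0.1, -84.7]
contact_force: [0.8, 0.6, 1.2]
gripper_width: 0.0874
```

Request:
carry_out(
  plan=[
    [0.003,0.006,-0.003,0,0,0],
    [0,0,0,0,0,0],
    [0,0,0,0,0,0],
    [0,0,0,0,0,0],
    [0,0,0,0,0,0],
    [0,0,0,0,0,0],
    [0,0,0,0,0,0],
  ],
  fingers=1,
  force=25,
)

```text
time_s: 3.03
tcp_pos: [0.5559, -0.0606, 0.0921]
eef_rot: [-179.2, -0.1, -84.7]
contact_force: [-0.3, -0.1, 0.7]
gripper_width: 0.0463
```

```bash
python3 - <<'E'
from h import *
im,st=snap("wrist","w2"); print(st["tcp_pos"],st["eef_rot"],st["gripper_width"])
E
```

```text
[ 0.55591144 -0.0605708   0.09210389] [-1.79238477e+02 -9.10870173e-02 -8.47260759e+01] 0.04633808792262546
```

View pics/w2.png

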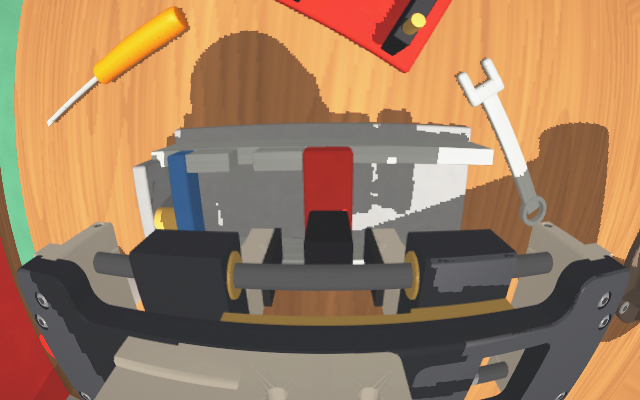

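Request:
carry_out(
  plan=[
    [0,0,-0.007,0,0,0],
    [0,0,0,0,0,0],
    [0,0,0,0,0,0],
    [0,0,0,0,0,0],
    [0,0,0,0,0,0],
    [0,0,0,0,0,0],
  ],
)

```text
time_s: 3.58
tcp_pos: [0.5554, -0.0606, 0.0847]
eef_rot: [-179.3, -0.1, -84.7]
contact_force: [0.2, 0.4, 1.8]
gripper_width: 0.0246
```

Request:
carry_out(
  plan=[
    [-0.01,-0.001,0,0,0,0],
    [-0.012,-0.0012,0,0,0,0],
    [-0.012,-0.0012,0,0,0,0],
    [-0.012,-0.0012,0,0,0,0],
    [-0.012,-0.0012,0,0,0,0],
    [-0.012,-0.0012,0,0,0,0],
    [-0.01,-0.001,0,0,0,0],
    [0,0,0,0,0,0],
  ],
)

```text
time_s: 4.25
tcp_pos: [0.4721, -0.0691, 0.0847]
eef_rot: [-179.0, -0.1, -84.7]
contact_force: [-1.3, -0.0, -0.6]
gripper_width: 0.024
```

Request:
carry_out(
  plan=[
    [-0.004,-0.0004,0,0,0,0],
    [-0.004,-0.0004,0,0,0,0],
    [-0.004,-0.0004,0,0,0,0],
    [0,0,0,0,0,0],
  ],
)

```text
time_s: 4.58
tcp_pos: [0.4693, -0.0694, 0.0848]
eef_rot: [-178.0, -0.2, -84.5]
contact_force: [-3.9, 1.4, 6.5]
gripper_width: 0.0245
```

Request:
carry_out(
  plan=[
    [0,0,0,0,0,0],
    [0,0,0,0,0,0],
    [0,0,0,0,0,0],
    [0,0,0.03,0,0,0],
    [0,0,0.04,0,0,0],
    [0,0,0.04,0,0,0],
    [0,0.03,0.04,0,0,0],
    [0.015,0.038,0,0,0,0.05],
    [0.015,0.038,0,0,0,0.05],
    [0.015,0.038,0,0,0,0.05],
    [0.015,0.038,0,0,0,0.05],
  ],
  fingers=-1,
)

```text
time_s: 5.5
tcp_pos: [0.5233, 0.1071, 0.2367]
eef_rot: [-178.1, -0.0, -73.3]
contact_force: [1.0, -0.4, 1.0]
gripper_width: 0.0864
```

```bash
python3 - <<'E'
from h import *
im,st=snap("top","t3"); print(st["tcp_pos"],st["eef_rot"],st["gripper_width"])
E
```

```text
[0.52332071 0.10711856 0.23670611] [-1.78107426e+02 -1.69272349e-02 -7.33279468e+01] 0.08642863894447388
```

View pics/t3.png

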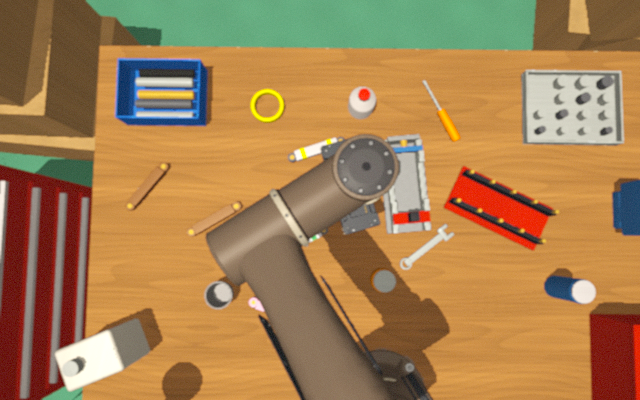

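Request:
carry_out(
  plan=[
    [0.03,0.028,-0.01,-0.009,0.031,0.03],
    [0.03,0.028,-0.01,0,0,0],
    [0.03,0.028,-0.01,0,0,0],
    [0.03,0.028,-0.01,0,0,0],
    [0,0,0,0,0,0],
    [0,0,0,0,0,0],
  ],
)

```text
time_s: 6.05
tcp_pos: [0.6412, 0.2253, 0.1941]
eef_rot: [179.9, 0.1, -70.8]
contact_force: [0.6, -0.2, 0.4]
gripper_width: 0.0874
```

```bash
python3 - <<'E'
from h import *
im,st=snap("wrist","w4"); print(st["tcp_pos"],st["eef_rot"],st["gripper_width"])
E
```

```text
[0.64116571 0.22525837 0.1941201 ] [ 1.79904843e+02  7.61952233e-02 -7.08008997e+01] 0.08737079262334851
```

View pics/w4.png

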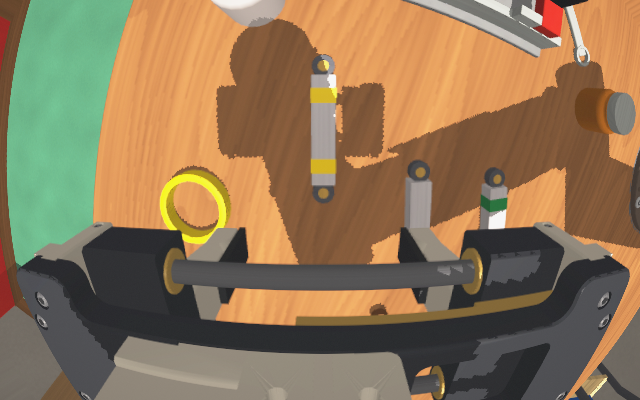

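```bash
python3 - <<'E'
from h import *
a=pt("wrist",323,193,.02)[:2];b=pt("wrist",323,66,.02)[:2]
print((a+b)/2,np.linalg.norm(a-b),np.degrees(np.arctan2(*(b-a)[::-1])))
a=pt("wrist",323,166,.026)[:2];b=pt("wrist",323,95,.026)[:2]
print((a+b)/2,np.linalg.norm(a-b),np.degrees(np.arctan2(*(b-a)[::-1])))
E
```

```text
[0.65455273 0.18161304] 0.1393332499837762 -70.85513242053642
[0.65471139 0.1812545 ] 0.07577210055321966 -70.85505085820273
```

Request:
carry_out(
  plan=[
    [0.007,-0.022,-0.02,0,0,0],
    [0.008,-0.022,-0.03,0,0,0],
    [0,0,-0.035,0,0,0],
    [0,0,-0.035,0,0,0],
    [0,0,-0.02,0,0,0],
    [0,0,0,0,0,0],
  ],
)

```text
time_s: 6.6
tcp_pos: [0.6543, 0.1765, 0.055]
eef_rot: [-179.6, 0.2, -70.9]
contact_force: [-0.6, -0.6, -0.5]
gripper_width: 0.0877
```

Request:
carry_out(
  plan=[
    [0.0015,0.004,-0.02,0,0,0],
    [0,0,-0.02,0,0,0],
    [0,0,-0.01,0,0,0],
    [0,0,0,0,0,0],
  ],
)

```text
time_s: 6.93
tcp_pos: [0.6564, 0.1792, 0.01]
eef_rot: [-179.3, 0.2, -70.9]
contact_force: [-1.1, 0.1, 0.7]
gripper_width: 0.0875
```

Request:
carry_out(
  plan=[
    [0,0.001,-0.005,-0.004,0.012,0],
    [0,0,0,0,0,0],
    [0,0,0,0,0,0],
    [0,0,0,0,0,0],
    [0,0,0,0,0,0],
    [0,0,0,0,0,0],
    [0,0,0,0,0,0],
    [0,0,0,0,0,0],
    [0,0,0,0,0,0],
    [0,0,0,0,0,0],
    [0,0,0,0,0,0],
    [0,0,0,0,0,0],
  ],
  fingers=1,
  force=50,
)

```text
time_s: 7.93
tcp_pos: [0.6593, 0.1816, 0.0135]
eef_rot: [-179.6, 0.3, -70.9]
contact_force: [0.1, -0.4, 1.2]
gripper_width: 0.0256
```

Request:
carry_out(
  plan=[
    [0,0,0,0,0,0],
    [0,0,-0.005,0,0,0],
    [0,0,-0.005,0,0,0],
    [0,0,0,0,0,0],
  ],
  fingers=0.2,
)

```text
time_s: 8.27
tcp_pos: [0.6598, 0.1819, 0.0026]
eef_rot: [-179.5, 0.3, -70.9]
contact_force: [-1.0, -0.2, 0.2]
gripper_width: 0.0348
```

Request:
carry_out(
  plan=[
    [0,-0.001,0.001,0,0,0],
    [0,0,0,0,0,0],
    [0,0,0,0,0,0],
    [0,0,0,0,0,0],
    [0,0,0,0,0,0],
  ],
  fingers=1,
)

```text
time_s: 8.68
tcp_pos: [0.6595, 0.1807, 0.0027]
eef_rot: [-179.6, 0.3, -70.9]
contact_force: [-0.2, -0.2, -1.5]
gripper_width: 0.026
```

Request:
carry_out(
  plan=[
    [0,0,0.03,0,0,0],
    [0,0,0.04,0,0,0],
    [0,0,0.04,0,0,0],
    [0,0,0.04,0,0,0],
    [0,0,0,0,0,0],
  ],
)

```text
time_s: 9.1
tcp_pos: [0.6545, 0.1779, 0.1529]
eef_rot: [179.7, 0.1, -70.9]
contact_force: [1.8, 0.8, 0.1]
gripper_width: 0.0253
```

```bash
python3 - <<'E'
from h import *
im,st=snap("wrist","w5"); print(st["tcp_pos"],st["eef_rot"],st["gripper_width"])
E
```

```text
[0.65454493 0.17785882 0.15293006] [ 1.79670444e+02  1.45551871e-01 -7.09403777e+01] 0.02534856278492568
```

View pics/w5.png

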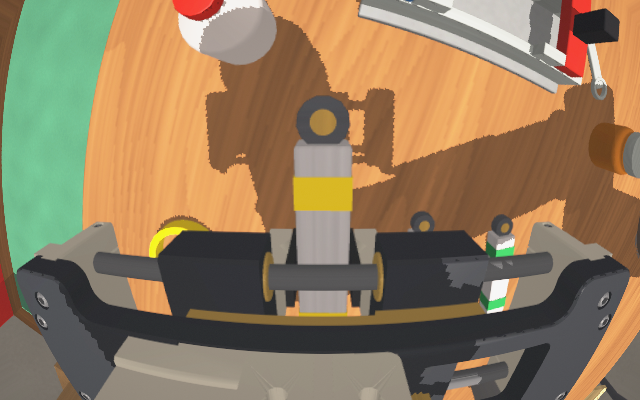

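```bash
cat >> h.py <<'E'
def tool(u,v,z):
    m=r.camera_model("wrist"); f=200/np.tan(np.radians(m["fov_y"]/2)); d=np.array([u-m["cx"],v-m["cy"]],float)
    rr=np.linalg.norm(d); th=rr/f; c=np.array([*(d/max(rr,1e-9)*np.sin(th)),np.cos(th)])
    M=m["mount"]; o=M[:3,3]; w=M[:3,:3]@c; return o+w*(z-o[2])/w[2]
E
python3 - <<'E'
from h import *
print(tool(323,194,-.0233),tool(323,122,-.0173),tool(323,145,-.0233))
E
```

```text
[ 0.03528536  0.0002836  -0.0233    ] [ 0.06762908  0.00031865 -0.0173    ] [ 0.05784338  0.00029905 -0.0233    ]
```

Request:
carry_out(
  plan=[
    [-0.003,-0.01,0.02,0,0,0],
    [-0.01,-0.03,0.02,0,0,-0.03],
    [-0.01,-0.033,0,0,0,-0.03],
    [-0.01,-0.033,0,0,0,-0.03],
    [-0.01,-0.033,0,0,0,-0.03],
    [-0.01,-0.033,0,0,0,-0.03],
    [-0.01,-0.033,0,0,0,-0.03],
    [-0.01,-0.025,0,0,0,-0.03],
    [-0.003,-0.01,0,0,0,-0.026],
    [0,0,0,0,0,0],
  ],
)

```text
time_s: 9.98
tcp_pos: [0.5658, -0.0701, 0.1808]
eef_rot: [178.8, 0.4, -85.1]
contact_force: [0.1, 0.8, -2.0]
gripper_width: 0.0253
```

Request:
carry_out(
  plan=[
    [0.012,0.0075,-0.02,0.002,-0.021,0.01],
    [0,0,-0.035,0,0,0],
    [0,0,-0.025,0,0,0],
    [0,0,-0.01,0,0,0],
    [0,0,0,0,0,0],
  ],
)

```text
time_s: 10.4
tcp_pos: [0.5783, -0.0613, 0.0863]
eef_rot: [-179.8, 0.4, -84.6]
contact_force: [-0.5, -0.0, -1.4]
gripper_width: 0.0256
```

```bash
python3 - <<'E'
from h import *
im,st=snap("wrist","w6"); print(st["tcp_pos"],st["eef_rot"],st["gripper_width"])
E
```

```text
[ 0.57833716 -0.06132011  0.0863154 ] [-179.82311066    0.44555273  -84.55997984] 0.025569345473180502
```

View pics/w6.png

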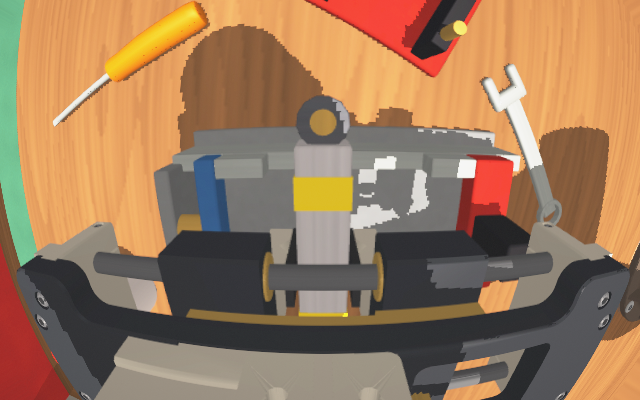

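Request:
carry_out(
  plan=[
    [0,-0.001,-0.018,0,0,0],
    [0,0,-0.012,0,0,0],
    [0,0,-0.003,0,0,0],
    [0,0,0,0,0,0],
  ],
)

```text
time_s: 10.78
tcp_pos: [0.5818, -0.06, 0.0559]
eef_rot: [-179.6, 0.4, -84.3]
contact_force: [-0.2, 0.5, -1.7]
gripper_width: 0.0258
```

Request:
carry_out(
  plan=[
    [-0.002,-0.002,-0.003,0,0,0],
    [0,0,0,0,0,0],
  ],
)

```text
time_s: 10.95
tcp_pos: [0.5809, -0.0615, 0.0543]
eef_rot: [-179.5, 0.4, -84.3]
contact_force: [0.2, -1.2, -1.9]
gripper_width: 0.0256
```

Request:
carry_out(
  plan=[
    [0,0,-0.001,0,0,0],
    [0,0,0,0,0,0],
    [0,0,0,0,0,0],
    [0,0,0,0,0,0],
  ],
  fingers=-0.1,
)

```text
time_s: 11.28
tcp_pos: [0.5835, -0.0613, 0.057]
eef_rot: [-179.1, 0.4, -84.2]
contact_force: [0.4, 0.1, 0.3]
gripper_width: 0.0451
```

Request:
carry_out(
  plan=[
    [0,0,0.02,0,0,0],
    [0,0,0.03,0,0,0],
    [0,0,0.03,0,0,0],
    [0,0,0.03,0,0,0],
    [-0.03,-0.003,0.01,0,0,0],
    [-0.03,-0.003,0,0,0,0],
    [-0.03,-0.003,0,0,0,0],
    [-0.02,-0.003,0,0,0,0],
    [0,0,0,0,0,0],
  ],
)

```text
time_s: 12.03
tcp_pos: [0.4706, -0.0744, 0.1848]
eef_rot: [-178.8, 0.4, -84.2]
contact_force: [-0.8, 0.5, -0.2]
gripper_width: 0.0482
```

```bash
python3 - <<'E'
from h import *
im,st=snap("wrist","w7"); print(st["tcp_pos"],st["eef_rot"],st["gripper_width"])
E
```

```text
[ 0.47055885 -0.07438669  0.18484697] [-178.80349085    0.37020235  -84.23038365] 0.04817322679310414
```

View pics/w7.png

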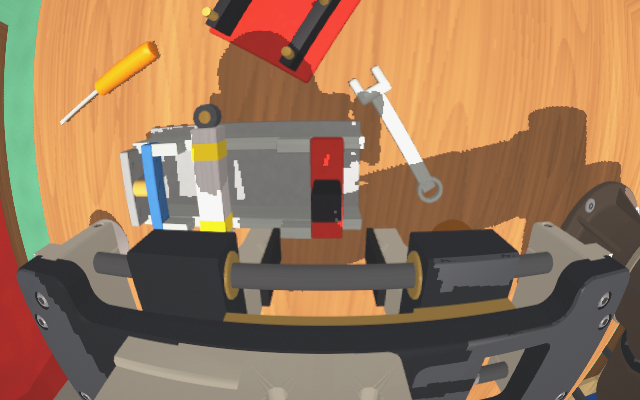

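Request:
carry_out(
  plan=[
    [0,0.004,0,-0.002,0.021,0],
    [0,0,0,0,0,0],
    [0,0,0,0,0,0],
    [0,0,-0.03,0,0,0],
    [0,0,-0.035,0,0,0],
    [0,0,-0.025,0,0,0],
    [0,0,-0.005,0,0,0],
    [0,0,0,0,0,0],
  ],
  fingers=-1,
)

```text
time_s: 12.75
tcp_pos: [0.4799, -0.0686, 0.089]
eef_rot: [-179.7, 0.3, -84.1]
contact_force: [0.1, 0.5, 0.0]
gripper_width: 0.0867
```

Request:
carry_out(
  plan=[
    [-0.01,-0.001,-0.004,0,0,0],
    [0,0,0,0,0,0],
    [0,0,0,0,0,0],
    [0,0,0,0,0,0],
    [0,0,0,0,0,0],
    [0,0,0,0,0,0],
    [0,0,0,0,0,0],
    [0,0,0,0,0,0],
    [0,0,0,0,0,0],
    [0,0,0,0,0,0],
    [0,0,0,0,0,0],
    [0,0,0,0,0,0],
  ],
  fingers=1,
  force=25,
)

```text
time_s: 13.75
tcp_pos: [0.4727, -0.069, 0.0904]
eef_rot: [-179.3, 0.3, -84.1]
contact_force: [1.0, 0.9, 1.2]
gripper_width: 0.0239
```

Request:
carry_out(
  plan=[
    [0.008,0.0008,-0.003,0,0,0],
    [0.008,0.0008,0,0,0,0],
    [0.008,0.0008,0,0,0,0],
    [0.008,0.0008,0,0,0,0],
    [0.008,0.0008,0,0,0,0],
    [0.008,0.0008,0,0,0,0],
    [0.008,0.0008,0,0,0,0],
    [0.008,0.0008,0,0,0,0],
    [0.006,0.0006,0,0,0,0],
    [0,0,0,0,0,0],
  ],
)

```text
time_s: 14.58
tcp_pos: [0.5478, -0.0615, 0.0902]
eef_rot: [-179.5, 0.2, -84.0]
contact_force: [-5.1, 2.0, 8.6]
gripper_width: 0.0241
```

Request:
carry_out(
  plan=[
    [0.004,0.0004,0,0,0,0],
    [0.004,0.0004,0,0,0,0],
    [0.003,0.0003,0,0,0,0],
    [0.002,0.0002,0,0,0,0],
  ],
)

```text
time_s: 14.92
tcp_pos: [0.5566, -0.0609, 0.0893]
eef_rot: [179.8, 0.2, -84.1]
contact_force: [-5.3, 0.4, 3.0]
gripper_width: 0.0389
```

```bash
python3 - <<'E'
from h import *
im,st=snap("wrist","w8",(100,90,420,260),2.5); print(st["tcp_pos"],st["eef_rot"],st["contact_force"],st["moment"])
E
```

```text
[ 0.55663579 -0.06085792  0.08926518] [179.75669231   0.24743548 -84.07486694] [-5.25413998  0.39500585  2.98317889] [ 0.15920005  1.9318042  -0.0276403 ]
```

View pics/w8.png

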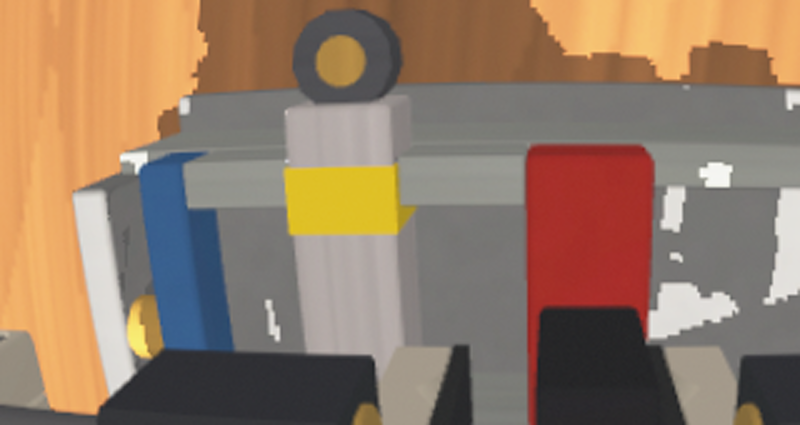

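Request:
carry_out(
  plan=[
    [0,0,0,0,0,0],
    [0,0,0,0,0,0],
    [0,0,0,0,0,0],
    [0,0,0,0,0,0],
    [0,0,0,0,0,0],
  ],
)

```text
time_s: 15.38
tcp_pos: [0.5515, -0.0619, 0.0881]
eef_rot: [179.0, 0.2, -84.2]
contact_force: [-6.6, 1.2, 5.8]
gripper_width: 0.0237
```

Request:
carry_out(
  plan=[
    [0.005,0.0005,0,0,0,0],
    [0.006,0.0006,0,0,0,0],
    [0.005,0.0005,0,0,0,0],
    [0.003,0.0003,0,0,0,0],
    [0.003,0.0003,0,0,0,0],
    [0.003,0.0003,0,0,0,0],
    [0.003,0.0003,0,0,0,0],
    [0.003,0.0003,0,0,0,0],
    [0.003,0.0003,0,0,0,0],
  ],
)

```text
time_s: 16.13
tcp_pos: [0.555, -0.0616, 0.0874]
eef_rot: [175.6, 0.4, -84.6]
contact_force: [-16.0, 3.3, 14.0]
gripper_width: 0.0255
```

```bash
python3 - <<'E'
from h import *
im,st=snap("wrist","w9",(100,90,420,260),2.5); print(st["tcp_pos"],st["eef_rot"],st["contact_force"],st["moment"])
E
```

```text
[ 0.55499011 -0.06156451  0.08743039] [175.61169596   0.3861914  -84.55896397] [-16.00936691   3.29181084  13.99019186] [1.04367943 5.21313852 0.00807446]
```

View pics/w9.png

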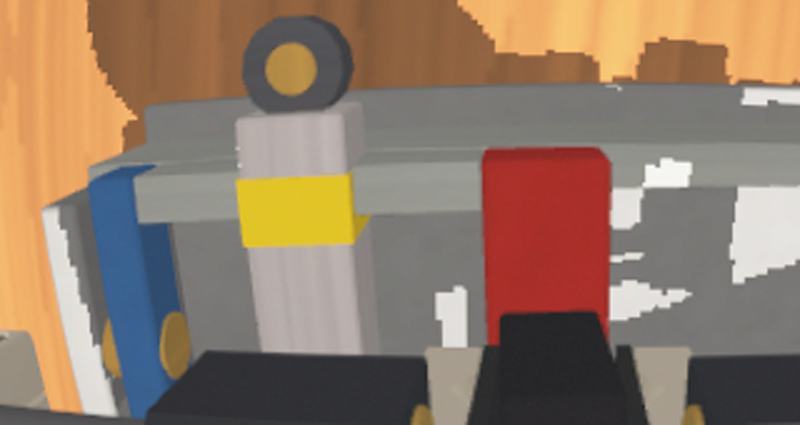

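Request:
carry_out(
  plan=[
    [0.001,0,0,0,0,0],
    [0.001,0,0,0,0,0],
    [0.001,0,0,0,0,0],
    [0.001,0,0,0,0,0],
    [0.001,0,0,0,0,0],
    [0.001,0,0,0,0,0],
    [0.001,0,0,0,0,0],
    [0.001,0,0,0,0,0],
    [0.001,0,0,0,0,0],
  ],
)

```text
time_s: 16.93
tcp_pos: [0.554, -0.0616, 0.0873]
eef_rot: [174.4, 0.6, -84.7]
contact_force: [-10.3, 2.1, 8.3]
gripper_width: 0.0262
```

Request:
carry_out(
  plan=[
    [-0.008,-0.0008,0,0.002,-0.02,0],
    [-0.01,-0.001,0,0.002,-0.02,0],
    [-0.01,-0.001,0,0.002,-0.02,0],
    [-0.01,-0.001,0,0.002,-0.02,0],
    [-0.01,-0.001,0,0.001,-0.01,0],
    [-0.01,-0.001,0,0,0,0],
    [-0.01,-0.001,0,0,0,0],
    [-0.008,-0.001,0,0,0,0],
    [0,0,0,0,0,0],
  ],
)

```text
time_s: 17.68
tcp_pos: [0.4874, -0.0685, 0.0873]
eef_rot: [-179.2, 0.5, -84.4]
contact_force: [-1.9, 1.2, 2.1]
gripper_width: 0.0236
```

Request:
carry_out(
  plan=[
    [-0.007,-0.0007,0,0,0,0],
    [-0.007,-0.0007,0,0,0,0],
    [-0.005,-0.0005,0,0,0,0],
    [-0.005,-0.0005,0,0,0,0],
    [-0.004,-0.0004,0,0,0,0],
    [0,0,0,0,0,0],
  ],
)

```text
time_s: 18.18
tcp_pos: [0.4691, -0.0702, 0.0876]
eef_rot: [-178.1, 0.5, -84.3]
contact_force: [-2.5, 1.3, 5.9]
gripper_width: 0.0244
```

Request:
carry_out(
  plan=[
    [-0.005,-0.0005,0,0,0,0],
    [-0.005,-0.0005,0,0,0,0],
    [-0.004,-0.0004,0,0,0,0],
  ],
)

```text
time_s: 18.43
tcp_pos: [0.469, -0.07, 0.0881]
eef_rot: [-176.6, 0.5, -84.1]
contact_force: [21.1, -7.7, -26.0]
gripper_width: 0.0246
```

Request:
carry_out(
  plan=[
    [0.001,0,0,0,0,0],
    [0,0,0,0,0,0],
    [0,0,0,0,0,0],
    [0,0,0,0,0,0],
    [0,0,0.03,-0.002,0.02,0],
    [0,0,0.04,-0.002,0.02,0],
    [0,0,0.03,-0.002,0.019,0],
    [0.02,0.03,0,0,0,0],
    [0.03,0.03,0,0,0,0],
    [0.03,0.02,0,0,0,0],
    [0.02,0.01,0,0,0,0],
    [0,0,0,0,0,0],
  ],
  fingers=-1,
)

```text
time_s: 19.43
tcp_pos: [0.5665, 0.0226, 0.1957]
eef_rot: [179.8, 0.7, -84.4]
contact_force: [0.8, -0.5, 0.4]
gripper_width: 0.0873
```

```bash
python3 - <<'E'
from h import *
im,st=snap("wrist","w10"); print(st["tcp_pos"],st["eef_rot"],st["gripper_width"])
E
```

```text
[0.56648234 0.02264153 0.19565332] [179.78936683   0.6573503  -84.40274226] 0.08728264694479343
```

View pics/w10.png

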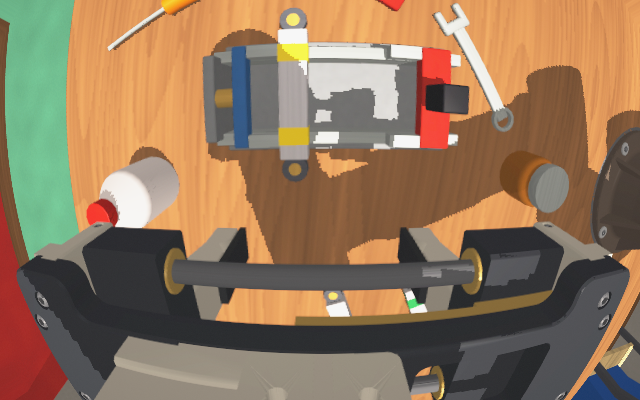

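```bash
python3 - <<'E'
from h import *
st=dict(tcp_pos=np.array([0.56648234,0.02264153,0.19565332]),eef_rot=np.array([179.789,0.657,-84.403]))
for p,q,z in [((295,169),(293,19),.07),((294,137),(293,52),.076)]:
    a=pt("wrist",*p,z,st)[:2];b=pt("wrist",*q,z,st)[:2]
    print((a+b)/2,np.linalg.norm(a-b),np.degrees(np.arctan2(*(b-a)[::-1])))
E
```

```text
[ 0.59990315 -0.05767931] 0.14051033024937248 -84.18234333840378
[ 0.59942043 -0.05700289] 0.0768879616689177 -84.2847049254038
```

Request:
carry_out(
  plan=[
    [0.01,-0.027,-0.02,0,0,0],
    [0.011,-0.027,-0.02,0,0,0],
    [0.011,-0.027,-0.02,0,0,0],
    [0,0,-0.02,0,0,0],
    [0,0,0,0,0,0],
    [0,0,0,0,0,0],
    [0,0,0,0,0,0],
    [0,0,0,0,0,0],
  ],
  fingers=0.12,
)

```text
time_s: 20.15
tcp_pos: [0.5925, -0.0625, 0.116]
eef_rot: [179.7, 0.8, -84.3]
contact_force: [0.3, -0.2, -0.3]
gripper_width: 0.0414
```

Request:
carry_out(
  plan=[
    [0.006,0.005,-0.015,0,0,0],
    [0,0,0,0,0,0],
    [0,0,0,0,0,0],
  ],
)

```text
time_s: 20.4
tcp_pos: [0.6, -0.0557, 0.106]
eef_rot: [-179.9, 0.8, -84.2]
contact_force: [-0.3, -0.8, 0.7]
gripper_width: 0.0384
```

```bash
python3 - <<'E'
from h import *
im,st=snap("wrist","w11"); print(st["tcp_pos"],st["eef_rot"],st["gripper_width"])
E
```

```text
[ 0.60004739 -0.05569077  0.10599881] [-179.89616034    0.77763796  -84.17065236] 0.038419889210628215
```

View pics/w11.png

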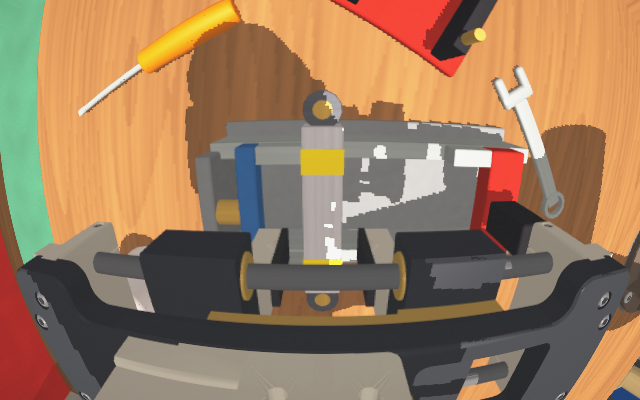

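Request:
carry_out(
  plan=[
    [-0.001,-0.002,-0.015,0,-0.004,0],
    [0,0,-0.01,0,0,0],
    [0,0,-0.01,0,0,0],
  ],
)

```text
time_s: 20.7
tcp_pos: [0.6016, -0.0566, 0.0756]
eef_rot: [-179.2, 0.8, -84.0]
contact_force: [-1.1, 0.2, -0.4]
gripper_width: 0.0387
```

Request:
carry_out(
  plan=[
    [-0.0025,-0.001,-0.01,-0.001,0.014,0],
    [-0.001,0,-0.008,0,0,0],
    [-0.001,0,-0.004,0,0,0],
  ],
)

```text
time_s: 20.95
tcp_pos: [0.5962, -0.0576, 0.0514]
eef_rot: [179.9, 0.8, -84.0]
contact_force: [-1.1, 0.7, -1.0]
gripper_width: 0.0386
```

Request:
carry_out(
  plan=[
    [0.002,0,0.001,0,0,0],
    [0,0,0,0,0,0],
    [0,0,0,0,0,0],
    [0,0,0,0,0,0],
    [0,0,0,0,0,0],
  ],
  fingers=1,
  force=50,
)

```text
time_s: 21.37
tcp_pos: [0.5982, -0.0577, 0.0511]
eef_rot: [179.8, 0.8, -84.0]
contact_force: [0.7, 0.8, -1.8]
gripper_width: 0.0259
```

Request:
carry_out(
  plan=[
    [-0.004,0,0.015,0,0,0],
    [0,0,0.03,0,0,0],
    [0,0,0.035,0,0,0],
    [0,0,0.035,0,0,0],
    [0,0,0.015,0,0,0],
    [0,0,0,0,0,0],
  ],
)

```text
time_s: 21.87
tcp_pos: [0.5888, -0.0585, 0.1838]
eef_rot: [179.2, 0.8, -84.1]
contact_force: [0.4, 1.7, -1.9]
gripper_width: 0.0258
```

```bash
python3 - <<'E'
from h import *
im,st=snap("wrist","w12"); print(st["tcp_pos"],st["eef_rot"],st["gripper_width"])
E
```

```text
[ 0.58881131 -0.05845316  0.18383662] [179.23381607   0.78899839 -84.13830867] 0.02575417590093242
```

View pics/w12.png

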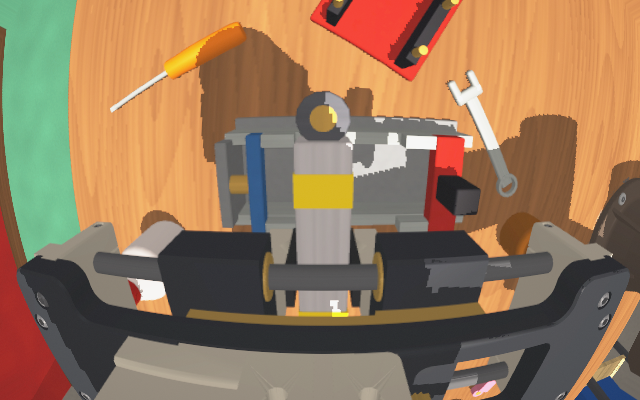

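```bash
python3 - <<'E'
from h import *
print(r.get_state()["joints"].round(1), tool(323,191,-.025), tool(323,118,-.019))
E
```

```text
[ 12.7  15.2 -12.6  -1.  -62.9  -6.3] [ 0.03727639  0.0004995  -0.025     ] [ 0.0696032   0.00053354 -0.019     ]
```

Request:
carry_out(
  plan=[
    [-0.012,-0.025,0.01,0,0,0.06],
    [-0.016,-0.033,0,0,0,0.1],
    [-0.016,-0.033,0,0,0,0.11],
    [-0.016,-0.033,0,0,0,0.11],
    [-0.016,-0.033,0,0,0,0.11],
    [-0.016,-0.033,0,0,0,0.11],
    [-0.016,-0.033,0,0,0,0.11],
    [-0.016,-0.033,0,0,0,0.11],
    [-0.016,-0.033,0,0,0,0.11],
    [-0.01,-0.02,0,0,0,0.09],
    [0,0,0,0,0,0],
  ],
)

```text
time_s: 22.83
tcp_pos: [0.4211, -0.3735, 0.1735]
eef_rot: [178.8, 2.1, -22.5]
contact_force: [0.6, 0.7, -3.1]
gripper_width: 0.0258
```

```bash
python3 - <<'E'
from h import *
im,st=snap("wrist","w13"); print(st["tcp_pos"],st["eef_rot"],st["gripper_width"])
im,st=snap("top","t13",(240,100,600,280),2.2)
E
```

```text
[ 0.42111904 -0.37345306  0.17346896] [178.81568534   2.11853402 -22.5353143 ] 0.02577804599346691
```

View pics/w13.png

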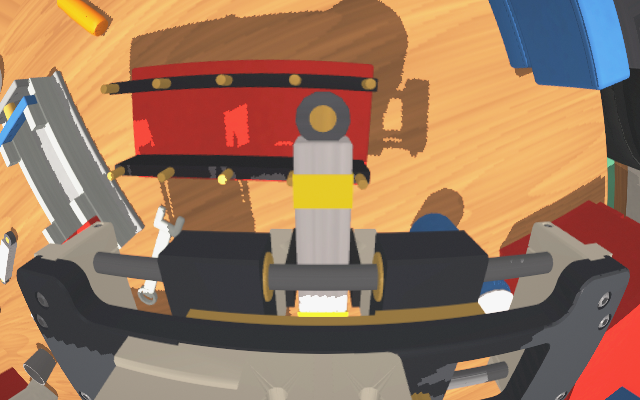

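View pics/t13.png

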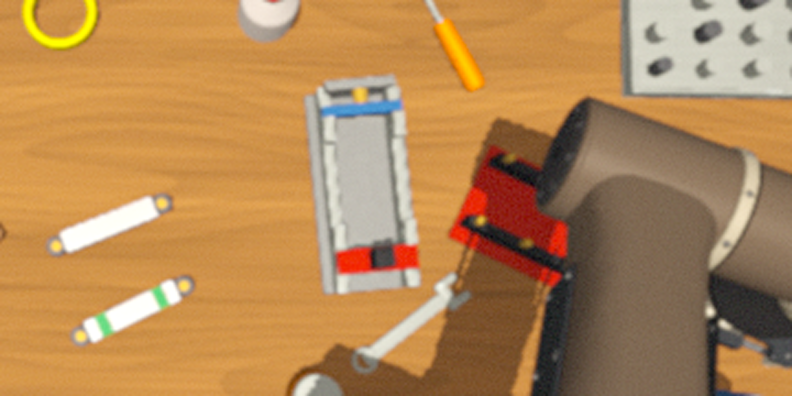

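```bash
python3 - <<'E'
from h import *
st=r.get_state()
cv2.imwrite("pics/w13c.png",cv2.resize(cv2.imread("pics/w13.png")[60:200,95:385],None,fx=2.75,fy=2.75,interpolation=cv2.INTER_CUBIC))
mid=np.array([.5021,-.3187]); ex=np.array([.905,-.426]); ey=np.array([.426,.905])
for sx in (42,-42):
    for y in (-120,-60,0,60,120):
        p=mid+ex*sx/1e3+ey*y/1e3
        print(sx,y,proj("wrist",[*p,.082],st).round(0),proj("wrist",[*p,.06],st).round(0))
E
```

```text
42 -120 [374.  82.] [369.  83.]
42 -60 [298.  78.] [300.  79.]
42 0 [224.  79.] [231.  80.]
42 60 [159.  83.] [170.  83.]
42 120 [106.  89.] [119.  88.]
-42 -120 [367. 183.] [363. 176.]
-42 -60 [296. 181.] [297. 174.]
-42 0 [226. 179.] [232. 172.]
-42 60 [164. 177.] [174. 171.]
-42 120 [113. 177.] [125. 171.]
```

View pics/w13c.png

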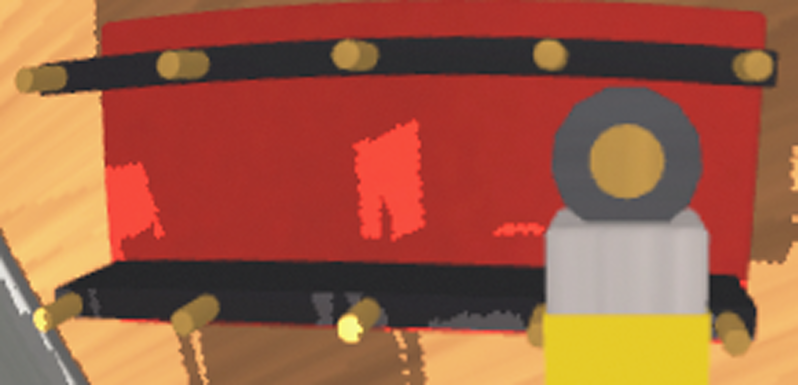

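```bash
cat >> h.py <<'E'
def go(x,y,z,yaw,st=None):
    st=st or r.get_state(); R0=Ro.from_euler("xyz",st["eef_rot"],degrees=True); R1=Ro.from_euler("xyz",[180,0,yaw],degrees=True)
    print("d",(np.array([x,y,z])-st["tcp_pos"]).round(4),"rv",(R1*R0.inv()).as_rotvec().round(4))
E
python3 -c "
from h import *
go(.465,-.3995,.11,-25.2)"
```

```text
d [ 0.0426 -0.0281 -0.0635] rv [ 0.0034 -0.042  -0.0406]
```

Request:
carry_out(
  plan=[
    [0.014,-0.009,0,0.003,-0.042,-0.041],
    [0.014,-0.009,0,0,0,0],
    [0.014,-0.009,0,0,0,0],
    [0,0,-0.03,0,0,0],
    [0,0,-0.025,0,0,0],
    [0,0,0,0,0,0],
  ],
)

```text
time_s: 23.43
tcp_pos: [0.4684, -0.3936, 0.1131]
eef_rot: [-179.8, 0.0, -25.7]
contact_force: [-1.1, 0.8, -2.4]
gripper_width: 0.0254
```

```bash
python3 -c "
from h import *
st=r.get_state();print(st['tcp_pos'],st['eef_rot'],st['contact_force'])
go(.465,-.3995,.064,-25.2)"
```

```text
[ 0.46844941 -0.39355753  0.11314651] [-1.79829788e+02  7.70473750e-03 -2.56778625e+01] [-1.07814426  0.8229678  -2.37730475]
d [-0.0034 -0.0059 -0.0491] rv [-0.0027  0.0012  0.0083]
```

Request:
carry_out(
  plan=[
    [-0.0035,-0.006,-0.005,0,0,0.008],
    [0,0,-0.012,0,0,0],
    [0,0,-0.01,0,0,0],
    [0,0,0,0,0,0],
  ],
)

```text
time_s: 23.77
tcp_pos: [0.4659, -0.3978, 0.0845]
eef_rot: [-179.8, 0.1, -25.1]
contact_force: [0.2, 0.3, -2.2]
gripper_width: 0.0258
```

```bash
python3 - <<'E'
from h import *
im,st=snap("wrist","w14"); print(st["tcp_pos"],st["eef_rot"],st["gripper_width"])
go(.465,-.3995,.062,-25.2,st)
E
```

```text
[ 0.46592868 -0.39780076  0.08453177] [-1.79837703e+02  8.07181036e-02 -2.50922241e+01] 0.025837459949220123
d [-0.0009 -0.0017 -0.0225] rv [-0.0032 -0.0001 -0.0019]
```

View pics/w14.png

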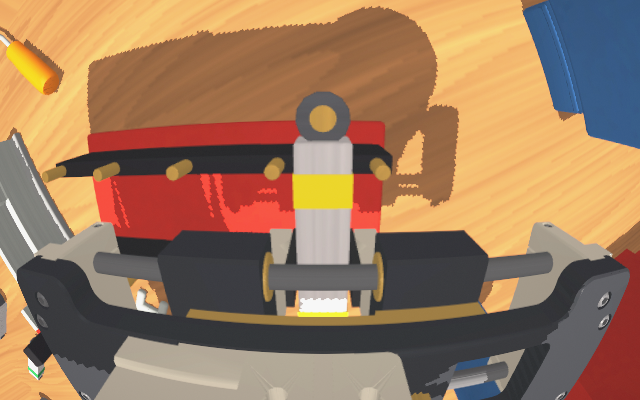

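Request:
carry_out(
  plan=[
    [-0.001,-0.002,-0.012,0,0,0],
    [0,0,-0.007,0,0,0],
    [0,0,-0.003,0,0,0],
    [0,0,0,0,0,0],
  ],
)

```text
time_s: 24.15
tcp_pos: [0.4663, -0.401, 0.0636]
eef_rot: [-179.9, -0.2, -25.1]
contact_force: [-1.0, 0.1, -2.4]
gripper_width: 0.0258
```

Request:
carry_out(
  plan=[
    [0,0,-0.003,0,0,0],
    [0,0,-0.001,0,0,0],
  ],
)

```text
time_s: 24.32
tcp_pos: [0.467, -0.4016, 0.0609]
eef_rot: [-179.9, -0.3, -25.1]
contact_force: [-2.8, 3.1, 8.0]
gripper_width: 0.0252
```

Request:
carry_out(
  plan=[
    [0,0,0,0,0,0],
    [0,0,0,0,0,0],
    [0,0,0,0,0,0],
    [0,0,0.015,0,0,0],
    [0,0,0.03,0,0,0],
    [0,0,0.035,0,0,0],
    [-0.01,0.01,0.035,0,0,0],
    [-0.02,0.02,0.02,0,0,0],
    [-0.02,0.03,0,0,0,0],
    [0,0,0,0,0,0],
  ],
  fingers=0.05,
)

```text
time_s: 25.15
tcp_pos: [0.4156, -0.3413, 0.2015]
eef_rot: [-180.0, -0.4, -25.2]
contact_force: [-1.1, 0.6, -1.8]
gripper_width: 0.0418
```

```bash
python3 - <<'E'
from h import *
im,st=snap("wrist","w15"); print(st["tcp_pos"],st["eef_rot"],st["gripper_width"])
E
```

```text
[ 0.41562353 -0.34134475  0.2014999 ] [-179.96035921   -0.3588459   -25.1618016 ] 0.041758054101073534
```

View pics/w15.png

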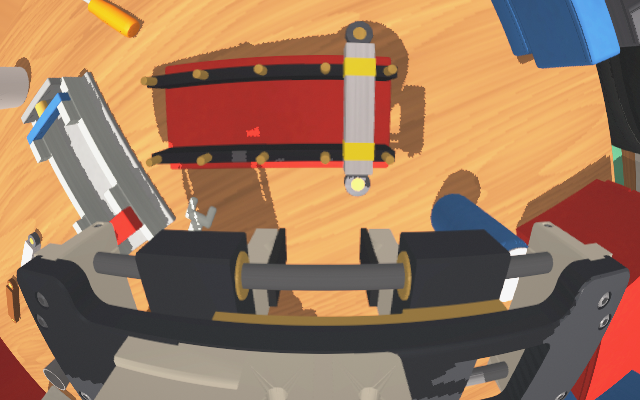

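```bash
python3 - <<'E'
from h import *
a=pt("wrist",357.5,184,.08)[:2];b=pt("wrist",360,33,.08)[:2]
m=(a+b)/2-np.array([.5026,-.3176]); ex=np.array([.905,-.426]); ey=np.array([.426,.905])
print((a+b)/2,np.linalg.norm(a-b),np.degrees(np.arctan2(*(b-a)[::-1])),"rack",m@ex,m@ey)
go(.36,.20,.22,-63.4)
im,st=snap("top","t15",(240,100,600,280),2.2)
E
```

```text
[ 0.46906704 -0.40356516] 0.14094400380331154 -25.39009485572809 rack 0.006273831386092175 -0.0920835118152994
d [-0.0578  0.5432  0.0177] rv [ 0.0066  0.0061 -0.6688]
```

View pics/t15.png

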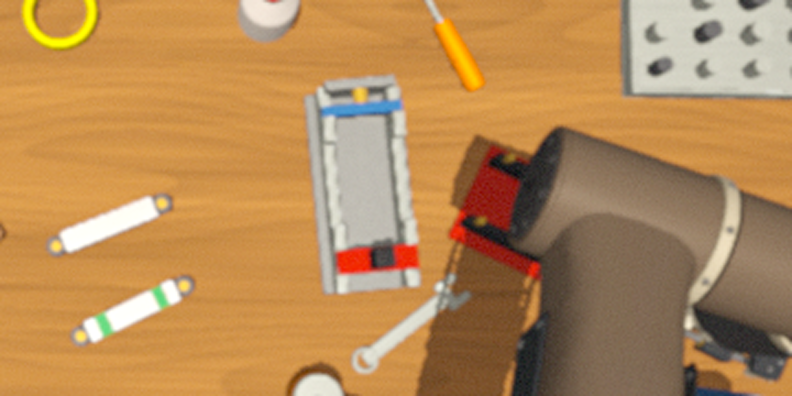

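```bash
python3 - <<'E'
import cv2
cv2.imwrite("pics/w15c.png",cv2.resize(cv2.imread("pics/w15.png")[10:210,135:425],None,fx=2.75,fy=2.75,interpolation=cv2.INTER_CUBIC))
E
```

```text
(no output)
```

View pics/w15c.png

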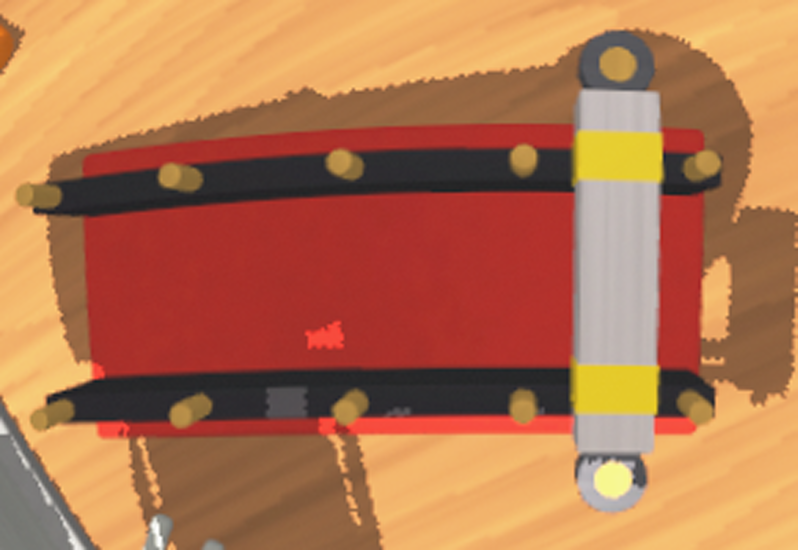

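```bash
python3 - <<'E'
from h import *
def W(x,y,z): return pt("wrist",135+x/2.75,10+y/2.75,z)[:2]
F=[W(x,y,.082) for x,y in [(25,195),(172,175),(340,161),(523,157),(708,160)]]
N=[W(x,y,.082) for x,y in [(42,417),(180,415),(345,411),(522,410),(691,411)]]
mid=(np.mean(F,0)+np.mean(N,0))/2; print("mid",mid,"gap",np.linalg.norm(np.mean(F,0)-np.mean(N,0)),"len",np.linalg.norm(F[0]-F[4]))
d=F[0]-F[4]+N[0]-N[4]; a=np.arctan2(d[1],d[0]); print(np.degrees(a)-90); ey=np.array([np.cos(a),np.sin(a)]);ex=np.array([np.sin(a),-np.cos(a)])
for p,q,z in [((612,480),(618,64),.08),((616,389),(618,155),.086),((614,452),(617,90),.086)]:
    A=W(*p,z);B=W(*q,z); m=(A+B)/2; print(m,np.linalg.norm(A-B),(m-mid)@ex,(m-mid)@ey)
E
```

```text
mid [ 0.5046359 -0.320261 ] gap 0.08362235417353477 len 0.23975815909611642
-25.113867552100544
[ 0.46955297 -0.40399139] 0.1408850552538162 0.0037703324132719756 -0.09070488114135683
[ 0.47000817 -0.40365268] 0.07648818246493846 0.004038742393572788 -0.09020498882087712
[ 0.47029522 -0.40355842] 0.11937158170784391 0.004258653153750602 -0.08999781155622213
```

Request:
carry_out(
  plan=[
    [0.018,-0.02,-0.01,0,0,0],
    [0.018,-0.02,-0.03,0,0,0],
    [0.018,-0.021,-0.025,0,0,0],
    [0,0,-0.015,0,0,0],
    [0,0,0,0,0,0],
    [0,0,0,0,0,0],
  ],
)

```text
time_s: 25.75
tcp_pos: [0.4777, -0.4103, 0.1186]
eef_rot: [179.9, -0.8, -25.0]
contact_force: [0.2, 0.4, -0.2]
gripper_width: 0.0412
```

```bash
python3 -c "
from h import *
go(.4685,-.4035,.063,-25.2)"
```

```text
d [-0.0092  0.0068 -0.0556] rv [ 0.007   0.0118 -0.0038]
```

Request:
carry_out(
  plan=[
    [-0.009,0.007,-0.01,0.007,0.012,-0.004],
    [0,0,-0.02,0,0,0],
    [0,0,-0.015,0,0,0],
    [0,0,-0.005,0,0,0],
    [0,0,0,0,0,0],
  ],
)

```text
time_s: 26.17
tcp_pos: [0.4671, -0.4017, 0.0694]
eef_rot: [180.0, -0.0, -25.3]
contact_force: [-0.4, 1.0, -0.2]
gripper_width: 0.0419
```

```bash
python3 -c "
from h import *
print(r.get_state()['eef_rot'],r.get_state()['contact_force'],r.get_state()['tcp_pos'])
go(.4685,-.4035,.063,-25.2)"
```

```text
[ 1.79999802e+02 -1.85192782e-02 -2.52538667e+01] [-0.39605926  1.00842027 -0.23305669] [ 0.46708548 -0.40174736  0.06938984]
d [ 0.0014 -0.0018 -0.0064] rv [0.0001 0.0003 0.0009]
```

Grip, lift slightly, shift −4 mm along rack x, lower.

Request:
carry_out(
  plan=[
    [0,0,-0.006,0,0,0],
    [0,0,0,0,0,0],
    [0,0,0,0,0,0],
    [0,0,0,0,0,0],
    [0,0,0,0,0,0],
    [0,0,0,0,0,0],
  ],
  fingers=1,
)

```text
time_s: 26.67
tcp_pos: [0.468, -0.4015, 0.067]
eef_rot: [-180.0, -0.3, -25.2]
contact_force: [-0.1, -0.3, -2.1]
gripper_width: 0.0255
```

Request:
carry_out(
  plan=[
    [0,0,0.006,0,0,0],
    [-0.002,0.001,0,0,0,0],
    [-0.002,0.001,0,0,0,0],
    [0,0,0,0,0,0],
  ],
)

```text
time_s: 27.0
tcp_pos: [0.4637, -0.3993, 0.0739]
eef_rot: [-180.0, -0.3, -25.2]
contact_force: [-0.1, -0.1, -1.5]
gripper_width: 0.0256
```

Request:
carry_out(
  plan=[
    [0.0005,-0.0005,-0.005,0,0,0],
    [0,0,-0.003,0,0,0],
    [0,0,-0.002,0,0,0],
  ],
)

```text
time_s: 27.25
tcp_pos: [0.4645, -0.4001, 0.0656]
eef_rot: [180.0, -0.4, -25.2]
contact_force: [-6.9, 10.8, 34.9]
gripper_width: 0.0257
```

Request:
carry_out(
  plan=[
    [0,0,0.001,0,0,0],
    [0,0,0,0,0,0],
    [0,0,0,0,0,0],
    [0,0,0.02,0,0,0],
    [0,0,0.03,0,0,0],
    [0,0,0.035,0,0,0],
    [-0.01,0.02,0.035,0,0,0],
    [-0.015,0.03,0.02,0,0,0],
    [-0.015,0.03,0,0,0,0],
    [0,0,0,0,0,0],
  ],
  fingers=0.05,
)

```text
time_s: 28.08
tcp_pos: [0.4221, -0.3187, 0.2078]
eef_rot: [180.0, -0.1, -25.4]
contact_force: [-0.5, 1.5, -0.4]
gripper_width: 0.0417
```

```bash
python3 - <<'E'
from h import *
im,st=snap("wrist","w16",(135,10,425,210),2.75); print(st["tcp_pos"],st["eef_rot"],st["gripper_width"]); print(repr(st["tcp_pos"]),repr(st["eef_rot"]))
E
```

```text
[ 0.42205548 -0.31868186  0.20784284] [ 1.79959650e+02 -6.47886384e-02 -2.53564741e+01] 0.04165151281622446
array([ 0.42205548, -0.31868186,  0.20784284]) array([ 1.79959650e+02, -6.47886384e-02, -2.53564741e+01])
```

View pics/w16.png

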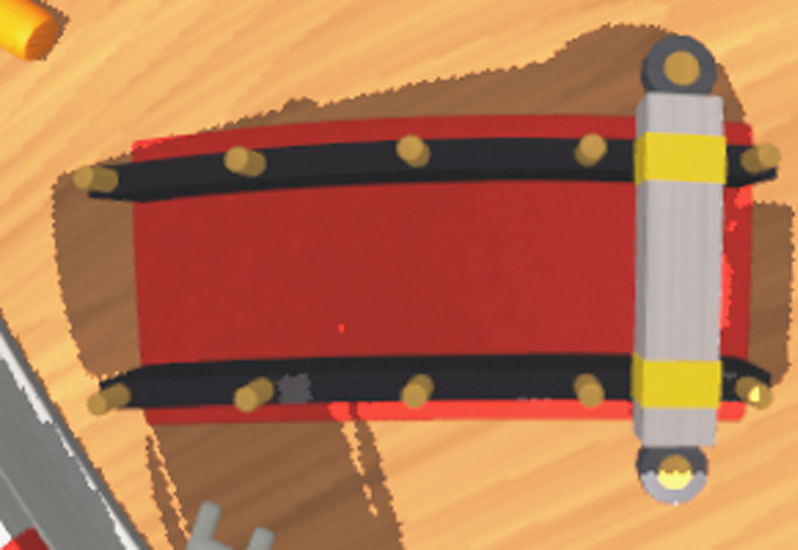

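```bash
cat >> h.py <<'E'
def rack(F,N,L,st,x0=135,y0=10,s=2.75):
    W=lambda p,z: pt("wrist",x0+p[0]/s,y0+p[1]/s,z,st)[:2]
    F=[W(p,.082) for p in F];N=[W(p,.082) for p in N]
    mid=(np.mean(F,0)+np.mean(N,0))/2; d=F[0]-F[4]+N[0]-N[4]; a=np.arctan2(d[1],d[0])
    print("mid",mid,"gap",np.linalg.norm(np.mean(F,0)-np.mean(N,0)),"yaw",np.degrees(a)-90)
    ey=np.array([np.cos(a),np.sin(a)]);ex=np.array([np.sin(a),-np.cos(a)])
    for p,q,z in L:
        A=W(p,z);B=W(q,z); m=(A+B)/2; v=B-A; print(m,"len",np.linalg.norm(v),"x",(m-mid)@ex,"y",(m-mid)@ey,"ang",np.degrees(np.arctan2(v@ey,v@ex)))
E
python3 - <<'E'
from h import *
st=r.get_state()
rack([(85,178),(236,159),(409,149),(593,147),(768,156)],[(99,402),(243,397),(415,394),(590,394),(755,393)],[((676,472),(682,68),.08),((676,384),(680,157),.086),((675,444),(680,95),.086)],st)
E
```

```text
mid [ 0.50330935 -0.31912629] gap 0.08302349716829613 yaw -25.106757728972354
[ 0.46497371 -0.40170572] len 0.1408767869224993 x 0.00032532456864743886 y -0.09104327175139255 ang 0.09948941861233322
[ 0.4660195  -0.39971911] len 0.07647630169352185 x 0.0004293721218250467 y -0.08880062326454015 ang -0.06861209043695436
[ 0.4661083  -0.40005729] len 0.11853699066636447 x 0.0006532717085023585 y -0.08906917154510972 ang 0.11310493912609476
```

Request:
carry_out(
  plan=[
    [0.006,0.025,0.005,0,0,-0.04],
    [0.009,0.037,0.005,0,0,-0.045],
    [0.009,0.037,0,0,0,-0.045],
    [0.009,0.037,0,0,0,-0.045],
    [0.009,0.037,0,0,0,-0.045],
    [0.009,0.037,0,0,0,-0.045],
    [0.009,0.037,0,0,0,-0.045],
    [0.004,0.037,0,0,0,-0.045],
    [-0.009,0.037,0,0,0,-0.045],
    [-0.013,0.037,0,0,0,-0.045],
    [-0.013,0.037,0,0,0,-0.045],
    [-0.013,0.037,0,0,0,-0.045],
  ],
  fingers=-1,
)

```text
time_s: 29.13
tcp_pos: [0.4446, 0.1235, 0.2142]
eef_rot: [179.6, -0.3, -58.0]
contact_force: [0.8, 0.7, 0.5]
gripper_width: 0.0876
```

```bash
python3 -c "
from h import *
go(.385,.255,.20,-63.4)"
```

```text
d [-0.0596  0.1315 -0.0142] rv [ 0.008  -0.0029 -0.0947]
```

Request:
carry_out(
  plan=[
    [-0.014,0.033,0,0.008,-0.003,-0.04],
    [-0.014,0.033,-0.005,0,0,-0.04],
    [-0.014,0.03,-0.005,0,0,-0.015],
    [-0.008,0.016,0,0,0,0],
    [0,0,0,0,0,0],
    [0,0,0,0,0,0],
  ],
)

```text
time_s: 29.63
tcp_pos: [0.3919, 0.2482, 0.2014]
eef_rot: [180.0, -0.1, -63.5]
contact_force: [0.1, 0.2, 0.3]
gripper_width: 0.0874
```

```bash
python3 - <<'E'
from h import *
im,st=snap("wrist","w17"); print(st["tcp_pos"],st["eef_rot"],st["gripper_width"])
E
```

```text
[0.39187512 0.24822159 0.20136331] [ 1.79977047e+02 -6.75228287e-02 -6.34804511e+01] 0.08739404426130937
```

View pics/w17.png

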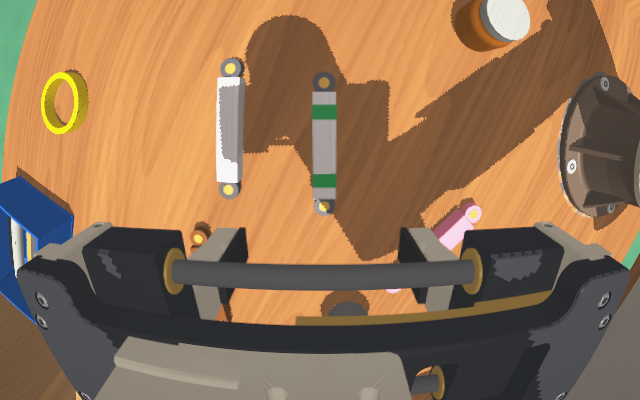

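```bash
python3 - <<'E'
from h import *
for p,q,z in [((323,207),(324,82),.02),((324,181),(325,112),.026),((228,190),(231,69),.02)]:
    a=pt("wrist",*p,z)[:2];b=pt("wrist",*q,z)[:2]
    print((a+b)/2,np.linalg.norm(a-b),np.degrees(np.arctan2(*(b-a)[::-1])))
go(.404,.220,.05,-63.4)
E
```

```text
[0.40351563 0.22249909] 0.14201185792967963 -63.99863902764125
[0.40256287 0.22201607] 0.07638021137573368 -64.32931358288847
[0.50854264 0.25285161] 0.14003221915309286 -67.80245322454074
d [ 0.0118 -0.0279 -0.1514] rv [0.0011 0.0003 0.0021]
```

Request:
carry_out(
  plan=[
    [0.006,-0.013,-0.03,0,0,-0.005],
    [0.006,-0.013,-0.035,0,0,0],
    [0,0,-0.035,0,0,0],
    [0,0,-0.035,0,0,0],
    [0,0,-0.01,0,0,0],
    [0,0,0,0,0,0],
  ],
)

```text
time_s: 30.18
tcp_pos: [0.4095, 0.2174, 0.0531]
eef_rot: [-179.6, 0.0, -64.1]
contact_force: [0.2, 0.4, 0.6]
gripper_width: 0.0875
```

```bash
python3 -c "
from h import *
go(.404,.2222,.005,-64)"
```

```text
d [-0.0055  0.0048 -0.0481] rv [-0.0038  0.0061  0.0017]
```

Request:
carry_out(
  plan=[
    [-0.0055,0.005,-0.015,-0.004,0.006,0],
    [0,0,-0.018,0,0,0],
    [0,0,-0.011,0,0,0],
    [0,0,0,0,0,0],
    [0,0,0,0,0,0],
    [0,0,0,0,0,0],
    [0,0,0,0,0,0],
  ],
  fingers=0.2,
)

```text
time_s: 30.77
tcp_pos: [0.4092, 0.2207, 0.0115]
eef_rot: [-179.8, -0.0, -64.4]
contact_force: [-1.3, 0.0, 1.5]
gripper_width: 0.0464
```

```bash
python3 -c "
from h import *
go(.404,.2222,.004,-64)"
```

```text
d [-0.0052  0.0015 -0.0075] rv [-0.0012  0.003   0.0077]
```

Request:
carry_out(
  plan=[
    [-0.004,0.001,-0.004,0,0.003,0.007],
    [0,0,-0.004,0,0,0],
    [0,0,0,0,0,0],
  ],
)

```text
time_s: 31.02
tcp_pos: [0.4062, 0.223, 0.0053]
eef_rot: [-179.7, 0.2, -64.0]
contact_force: [-0.6, 0.8, -0.4]
gripper_width: 0.0357
```

Request:
carry_out(
  plan=[
    [0,0,-0.001,0,0,0],
    [0,0,0,0,0,0],
    [0,0,0,0,0,0],
    [0,0,0,0,0,0],
    [0,0,0,0,0,0],
  ],
  fingers=1,
  force=50,
)

```text
time_s: 31.43
tcp_pos: [0.4054, 0.2225, 0.0043]
eef_rot: [-179.8, 0.2, -64.0]
contact_force: [-1.0, 0.4, -0.0]
gripper_width: 0.0256
```

Request:
carry_out(
  plan=[
    [0,0,0.03,0,0,0],
    [0,0,0.04,0,0,0],
    [0,0,0.04,0,0,0],
    [0,0,0.04,0,0,0],
    [0,0,0,0,0,0],
  ],
)

```text
time_s: 31.85
tcp_pos: [0.4024, 0.2186, 0.1567]
eef_rot: [179.6, -0.1, -64.0]
contact_force: [1.7, 1.9, -2.7]
gripper_width: 0.0256
```

```bash
python3 - <<'E'
from h import *
im,st=snap("wrist","w18"); print(st["tcp_pos"],st["eef_rot"],st["gripper_width"])
go(.578,-.060,.19,-84.4)
E
```

```text
[0.40236022 0.21857049 0.15666596] [ 1.79596496e+02 -1.32802643e-01 -6.40384466e+01] 0.02563909192796733
d [ 0.177  -0.2777  0.0365] rv [ 0.0049 -0.0093 -0.3543]
```

View pics/w18.png

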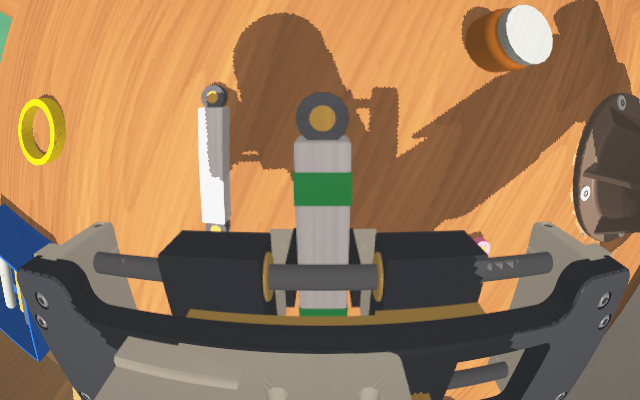

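Request:
carry_out(
  plan=[
    [0.01,-0.015,0.02,0,0,-0.02],
    [0.0175,-0.0275,0.018,0.005,-0.009,-0.035],
    [0.0175,-0.0275,0,0,0,-0.035],
    [0.0175,-0.0275,0,0,0,-0.035],
    [0.0175,-0.0275,0,0,0,-0.035],
    [0.0175,-0.0275,0,0,0,-0.035],
    [0.0175,-0.0275,0,0,0,-0.035],
    [0.0175,-0.0275,0,0,0,-0.035],
    [0.0175,-0.0275,0,0,0,-0.035],
    [0.0175,-0.0275,0,0,0,-0.03],
    [0.01,-0.013,0,0,0,-0.02],
    [0,0,0,0,0,0],
  ],
)

```text
time_s: 32.9
tcp_pos: [0.5756, -0.0726, 0.1752]
eef_rot: [178.8, 0.1, -85.1]
contact_force: [-0.4, 0.2, -3.0]
gripper_width: 0.0255
```

```bash
python3 -c "
from h import *
print(r.get_state()['gripper_width'])
go(.578,-.060,.086,-84.4)"
```

```text
0.025491692429392435
d [ 0.0024  0.0126 -0.0892] rv [-0.0007 -0.0213  0.0114]
```

Request:
carry_out(
  plan=[
    [0,0.0125,-0.02,0,-0.021,0.011],
    [0,0,-0.035,0,0,0],
    [0,0,-0.025,0,0,0],
    [0,0,-0.008,0,0,0],
    [0,0,0,0,0,0],
  ],
)

```text
time_s: 33.32
tcp_pos: [0.5716, -0.0617, 0.0769]
eef_rot: [179.5, 0.1, -84.7]
contact_force: [0.1, 0.4, -2.6]
gripper_width: 0.0256
```

```bash
python3 -c "
from h import *
print(r.get_state()['gripper_width'])
go(.578,-.060,.054,-84.4)"
```

```text
0.02557278395006492
d [ 0.0064  0.0017 -0.0229] rv [-0.0004 -0.0088  0.0057]
```

Request:
carry_out(
  plan=[
    [0.006,0.002,-0.01,0,-0.008,0.005],
    [0,0,-0.009,0,0,0],
    [0,0,-0.004,0,0,0],
    [0,0,0,0,0,0],
  ],
)

```text
time_s: 33.65
tcp_pos: [0.5775, -0.0591, 0.0547]
eef_rot: [179.9, -0.0, -84.3]
contact_force: [1.0, 0.6, -3.1]
gripper_width: 0.0257
```

Request:
carry_out(
  plan=[
    [0,0,0,0,0,0],
    [0,0,0,0,0,0],
    [0,0,0,0,0,0],
    [0,0,0,0,0,0],
    [0,0,0.02,0,0,0],
    [0,0,0.03,0,0,0],
    [0,0,0.03,0,0,0],
    [0,0,0.03,0,0,0],
    [-0.03,-0.003,0.01,0,0,0],
    [-0.03,-0.003,0,0,0,0],
    [-0.03,-0.003,0,0,0,0],
    [-0.015,-0.001,0,0,0,0],
  ],
  fingers=-0.1,
)

```text
time_s: 34.65
tcp_pos: [0.4751, -0.0694, 0.1859]
eef_rot: [-179.5, -0.1, -84.3]
contact_force: [-0.5, -0.5, -0.6]
gripper_width: 0.0481
```

```bash
python3 - <<'E'
from h import *
im,st=snap("wrist","w19"); print(st["tcp_pos"],st["eef_rot"],st["gripper_width"])
go(.4715,-.0695,.14,-84.4)
E
```

```text
[ 0.47507478 -0.06939429  0.18586276] [-1.79493776e+02 -8.98635079e-02 -8.42646604e+01] 0.04805588336838668
d [-0.002   0.     -0.0461] rv [ 0.0003  0.0089 -0.002 ]
```

View pics/w19.png

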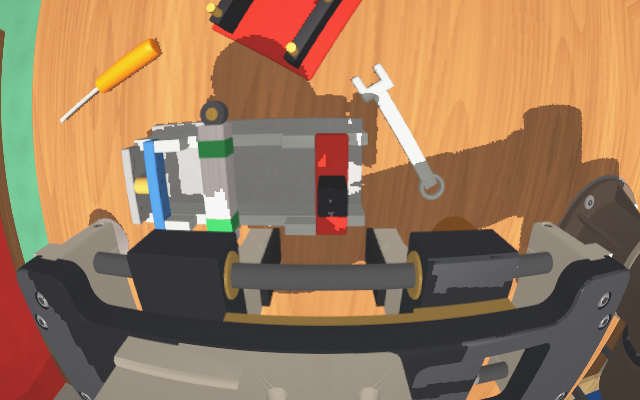

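Request:
carry_out(
  plan=[
    [0,0,0,0,0.009,0],
    [0,0,-0.02,0,0,0],
    [0,0,-0.03,0,0,0],
    [0,0,-0.03,0,0,0],
    [0,0,-0.015,0,0,0],
    [0,0,0,0,0,0],
  ],
  fingers=-0.5,
)

```text
time_s: 35.2
tcp_pos: [0.4779, -0.0691, 0.0938]
eef_rot: [-179.3, 0.1, -84.2]
contact_force: [-1.4, 0.7, -0.2]
gripper_width: 0.0657
```

Request:
carry_out(
  plan=[
    [-0.007,0,-0.009,0,0.01,0],
    [0,0,0,0,0,0],
    [0,0,0,0,0,0],
    [0,0,0,0,0,0],
    [0,0,0,0,0,0],
    [0,0,0,0,0,0],
    [0,0,0,0,0,0],
    [0,0,0,0,0,0],
    [0,0,0,0,0,0],
  ],
  fingers=1,
  force=25,
)

```text
time_s: 35.95
tcp_pos: [0.4726, -0.0689, 0.0871]
eef_rot: [-179.8, 0.1, -84.2]
contact_force: [0.7, -1.2, -4.1]
gripper_width: 0.0236
```

Request:
carry_out(
  plan=[
    [0.008,0.0008,0,0,0,0],
    [0.009,0.0009,0,0,0,0],
    [0.009,0.0009,0,0,0,0],
    [0.009,0.0009,0,0,0,0],
    [0.009,0.0009,0,0,0,0],
    [0.009,0.0009,0,0,0,0],
    [0.009,0.0009,0,0,0,0],
    [0.008,0.0008,0,0,0,0],
    [0.006,0.0006,0,0,0,0],
    [0.004,0.0004,0,0,0,0],
  ],
)

```text
time_s: 36.78
tcp_pos: [0.5536, -0.0607, 0.0869]
eef_rot: [179.3, 0.1, -84.3]
contact_force: [-21.1, 4.8, 19.2]
gripper_width: 0.0242
```

Request:
carry_out(
  plan=[
    [0.002,0,0,0,0,0],
    [0.002,0,0,0,0,0],
    [0.002,0,0,0,0,0],
    [0.002,0,0,0,0,0],
    [0.002,0,0,0,0,0],
  ],
)

```text
time_s: 37.2
tcp_pos: [0.5534, -0.0607, 0.0867]
eef_rot: [177.8, 0.2, -84.5]
contact_force: [-14.8, 4.1, 10.4]
gripper_width: 0.0242
```

```bash
python3 - <<'E'
from h import *
im,st=snap("wrist","w20",(100,90,420,260),2.5); print(st["tcp_pos"],st["eef_rot"],st["contact_force"],st["moment"])
E
```

```text
[ 0.55340382 -0.06071462  0.08665241] [177.79293115   0.23760313 -84.46440742] [-14.76812963   4.10943921  10.43513635] [ 1.41951662  4.44348807 -0.05795395]
```

View pics/w20.png

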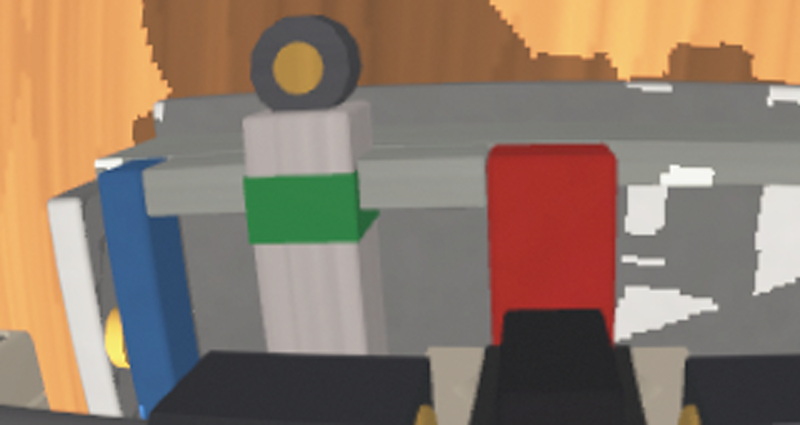

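Request:
carry_out(
  plan=[
    [0.002,0,0,0,0,0],
    [0.002,0,0,0,0,0],
    [0.002,0,0,0,0,0],
    [0.002,0,0,0,0,0],
    [0.002,0,0,0,0,0],
    [0.002,0,0,0,0,0],
  ],
)

```text
time_s: 37.75
tcp_pos: [0.553, -0.0607, 0.0864]
eef_rot: [176.1, 0.4, -84.7]
contact_force: [-13.9, 3.4, 9.5]
gripper_width: 0.0254
```

Request:
carry_out(
  plan=[
    [-0.008,-0.0008,0,0,-0.02,0],
    [-0.01,-0.001,0,0,-0.02,0],
    [-0.01,-0.001,0,0,-0.02,0],
    [-0.01,-0.001,0,0,-0.01,0],
    [-0.01,-0.001,0,0,0,0],
    [-0.01,-0.001,0,0,0,0],
    [-0.01,-0.001,0,0,0,0],
    [-0.01,-0.001,0,0,0,0],
    [-0.007,-0.0007,0,0,0,0],
  ],
)

```text
time_s: 38.5
tcp_pos: [0.4775, -0.0685, 0.0871]
eef_rot: [-179.2, -0.1, -84.5]
contact_force: [2.9, 0.5, -3.8]
gripper_width: 0.0241
```

Request:
carry_out(
  plan=[
    [-0.006,-0.0006,0,0,0,0],
    [-0.005,-0.0005,0,0,0,0],
    [-0.005,-0.0005,0,0,0,0],
    [-0.004,-0.0004,0,0,0,0],
    [-0.003,-0.0003,0,0,0,0],
  ],
)

```text
time_s: 38.92
tcp_pos: [0.4687, -0.0689, 0.0878]
eef_rot: [-177.4, -0.1, -84.3]
contact_force: [15.5, -4.6, -18.7]
gripper_width: 0.0246
```

Against the open stop. Release and go look at the green link.

Request:
carry_out(
  plan=[
    [0.001,0,0,0,0,0],
    [0,0,0,0,0,0],
    [0,0,0,0,0,0],
    [0,0,0,0,0,0],
    [0,0,0.03,-0.002,0.02,0],
    [0,0,0.04,-0.002,0.02,0],
    [0,0,0.03,0,0.005,0],
    [0.02,0.03,0,0,0,0],
    [0.03,0.03,0,0,0,0],
    [0.03,0.02,0,0,0,0],
    [0.02,0.01,0,0,0,0],
    [0,0,0,0,0,0],
  ],
  fingers=-0.6,
)

```text
time_s: 39.92
tcp_pos: [0.5703, 0.0243, 0.1981]
eef_rot: [-179.7, 0.1, -84.4]
contact_force: [0.9, -0.9, 0.4]
gripper_width: 0.0699
```

```bash
python3 - <<'E'
from h import *
im,st=snap("wrist","w21"); print(st["tcp_pos"],st["eef_rot"],st["gripper_width"])
E
```

```text
[0.5703041  0.02431539 0.1980827 ] [-1.79717399e+02  8.64454244e-02 -8.43711040e+01] 0.06988811460442856
```

View pics/w21.png

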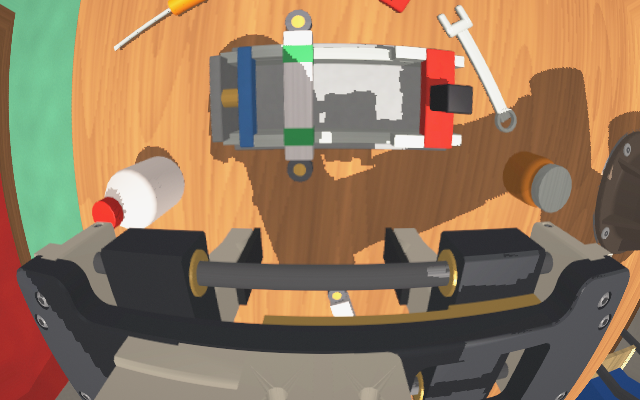

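```bash
python3 - <<'E'
from h import *
for p,q,z in [((300,170),(299,21),.07),((299,136),(299,54),.076)]:
    a=pt("wrist",*p,z)[:2];b=pt("wrist",*q,z)[:2]
    print((a+b)/2,np.linalg.norm(a-b),np.degrees(np.arctan2(*(b-a)[::-1])))
go(.599,-.057,.105,-84.2)
E
```

```text
[ 0.59834181 -0.05695154] 0.14096209004154886 -84.42686961628606
[ 0.59805377 -0.05709114] 0.07492067846947718 -84.80963316403214
d [ 0.0302 -0.0807 -0.0929] rv [-0.002   0.0037  0.0033]
```

Request:
carry_out(
  plan=[
    [0.009,-0.025,-0.02,0,0.004,0],
    [0.01,-0.026,-0.02,0,0,0],
    [0.01,-0.024,-0.025,0,0,0],
    [0,0,-0.01,0,0,0],
    [0,0,0,0,0,0],
    [0,0,0,0,0,0],
  ],
  fingers=0.12,
)

```text
time_s: 40.47
tcp_pos: [0.5953, -0.0543, 0.1221]
eef_rot: [-180.0, 0.2, -84.3]
contact_force: [0.1, 0.2, 0.3]
gripper_width: 0.0396
```

```bash
python3 -c "
from h import *
print(r.get_state()['tcp_pos'],r.get_state()['gripper_width'])
go(.5985,-.057,.10,-84.4)"
```

```text
[ 0.59525238 -0.05432332  0.12207585] 0.03960680374082254
d [ 0.0032 -0.0027 -0.0221] rv [-0.0036  0.0005 -0.002 ]
```

Request:
carry_out(
  plan=[
    [0.002,-0.003,-0.02,0,0,0],
    [0,0,-0.01,0,0,0],
    [0,0,-0.005,0,0,0],
  ],
)

```text
time_s: 40.72
tcp_pos: [0.5981, -0.0563, 0.0909]
eef_rot: [-179.6, 0.2, -84.2]
contact_force: [-0.3, 0.3, -0.4]
gripper_width: 0.0384
```

```bash
python3 -c "
from h import *
im,st=snap('wrist','w22',(200,80,440,300),2.5)
go(.5985,-.057,.055,-84.4,st)"
```

```text
d [ 0.0004 -0.0007 -0.0359] rv [-0.0044  0.0066 -0.0029]
```

View pics/w22.png

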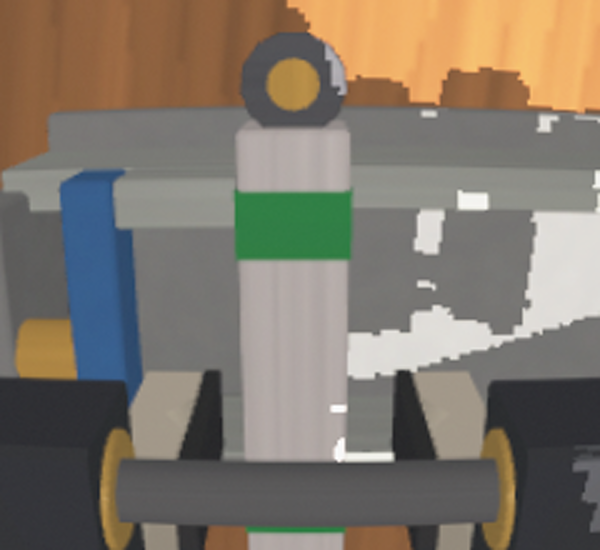

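Request:
carry_out(
  plan=[
    [0.0015,-0.001,-0.012,-0.001,0.007,0],
    [0,0,-0.012,0,0,0],
    [0,0,-0.006,0,0,0],
  ],
)

```text
time_s: 41.02
tcp_pos: [0.6007, -0.0558, 0.0615]
eef_rot: [-179.8, 0.2, -84.1]
contact_force: [-1.1, -0.7, 0.2]
gripper_width: 0.0386
```

Request:
carry_out(
  plan=[
    [-0.001,-0.001,-0.006,0,0,0],
    [-0.001,0,-0.003,0,0,0],
  ],
)

```text
time_s: 41.18
tcp_pos: [0.5984, -0.0566, 0.0506]
eef_rot: [-179.9, 0.2, -84.1]
contact_force: [-0.3, 0.7, -0.6]
gripper_width: 0.0383
```

Request:
carry_out(
  plan=[
    [0,0,-0.001,0,0,0],
    [0,0,0,0,0,0],
    [0,0,0,0,0,0],
    [0,0,0,0,0,0],
    [0,0,0,0,0,0],
  ],
  fingers=1,
  force=50,
)

```text
time_s: 41.6
tcp_pos: [0.598, -0.0565, 0.0485]
eef_rot: [-179.9, 0.2, -84.1]
contact_force: [0.2, 0.5, -3.3]
gripper_width: 0.0261
```

Request:
carry_out(
  plan=[
    [-0.003,0,0.015,0,0,0],
    [0,0,0.03,0,0,0],
    [0,0,0.035,0,0,0],
    [0,0,0.035,0,0,0],
    [0,0,0.015,0,0,0],
    [0,0,0,0,0,0],
  ],
)

```text
time_s: 42.1
tcp_pos: [0.5889, -0.0574, 0.1802]
eef_rot: [179.4, 0.2, -84.2]
contact_force: [0.1, 0.9, -2.8]
gripper_width: 0.0258
```

```bash
python3 - <<'E'
from h import *
im,st=snap("wrist","w23"); print(st["tcp_pos"],st["eef_rot"],st["gripper_width"])
go(.505,-.275,.19,-25.1)
E
```

```text
[ 0.58888137 -0.05741415  0.18018653] [179.40939688   0.22896358 -84.21661159] 0.025815818386409832
d [-0.0836 -0.2176  0.0111] rv [ 0.003  -0.0119  1.032 ]
```

View pics/w23.png

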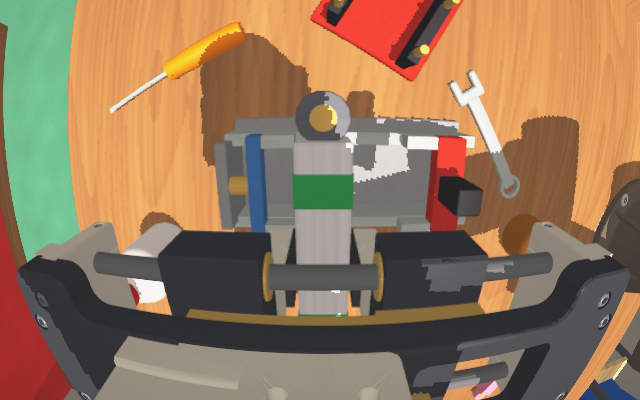

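```bash
python3 - <<'E'
from h import *
print(tool(323,191.5,-.0275),tool(323,117.5,-.0215),tool(323,140,-.0275))
mid=np.array([.504,-.3195]);a=np.radians(64.9);ey=np.array([np.cos(a),np.sin(a)])
for y in (-.03,.03,.09): print(y,mid+ey*y)
E
```

```text
[ 0.03779024  0.00049666 -0.0275    ] [ 0.06996319  0.00053037 -0.0215    ] [ 0.0606477   0.00051262 -0.0275    ]
-0.03 [ 0.49127402 -0.34666706]
0.03 [ 0.51672598 -0.29233294]
0.09 [ 0.54217795 -0.23799881]
```

Request:
carry_out(
  plan=[
    [-0.004,-0.012,0.01,0,0,0.06],
    [-0.0075,-0.024,0,0,0,0.1],
    [-0.0075,-0.024,0,0,0,0.11],
    [-0.0075,-0.024,0,0,0,0.11],
    [-0.0075,-0.024,0,0,0,0.11],
    [-0.0075,-0.024,0,0,0,0.11],
    [-0.0075,-0.024,0,0,0,0.11],
    [-0.0075,-0.024,0,0,0,0.11],
    [-0.0075,-0.024,0,0,0,0.11],
    [-0.006,-0.02,0,0,0,0.08],
    [0,0,0,0,0,0],
  ],
)

```text
time_s: 43.07
tcp_pos: [0.5029, -0.286, 0.1657]
eef_rot: [178.6, 1.8, -23.4]
contact_force: [-0.0, 0.5, -3.1]
gripper_width: 0.0261
```

```bash
python3 -c "
from h import *
go(.5167,-.2923,.11,-25.1)"
```

```text
d [ 0.0138 -0.0063 -0.0557] rv [ 0.0095 -0.0381 -0.0299]
```

Request:
carry_out(
  plan=[
    [0.014,-0.006,-0.01,0.0095,-0.038,-0.03],
    [0,0,-0.025,0,0,0],
    [0,0,-0.015,0,0,0],
    [0,0,0,0,0,0],
    [0,0,0,0,0,0],
  ],
)

```text
time_s: 43.48
tcp_pos: [0.5112, -0.2921, 0.1048]
eef_rot: [-180.0, 0.7, -25.6]
contact_force: [0.1, -0.4, -2.2]
gripper_width: 0.0259
```

```bash
python3 -c "
from h import *
im,st=snap('wrist','w24'); print(st['tcp_pos'],st['gripper_width'])
go(.5167,-.2923,.085,-25.1,st)"
```

```text
[ 0.5111504  -0.29210889  0.10483726] 0.02594923067396437
d [ 0.0055 -0.0002 -0.0198] rv [-0.0051 -0.0103  0.009 ]
```

View pics/w24.png

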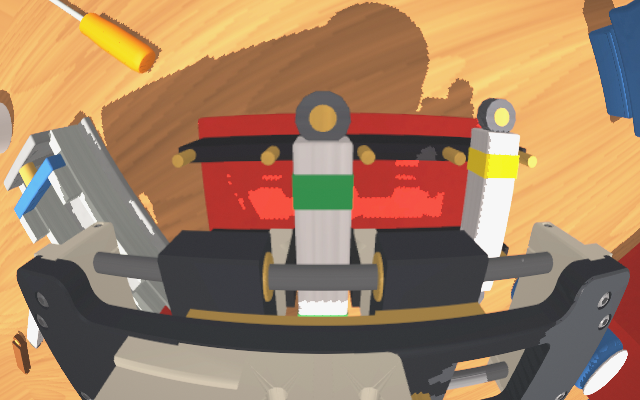

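Request:
carry_out(
  plan=[
    [0.0055,0,-0.008,-0.005,-0.01,0.009],
    [0,0,-0.01,0,0,0],
    [0,0,-0.008,0,0,0],
    [0,0,-0.004,0,0,0],
    [0,0,0,0,0,0],
  ],
)

```text
time_s: 43.95
tcp_pos: [0.5175, -0.2912, 0.0748]
eef_rot: [-180.0, -0.1, -25.0]
contact_force: [0.4, -0.5, -2.6]
gripper_width: 0.0259
```

```bash
python3 -c "
from h import *
go(.5167,-.2923,.06,-25.1)"
```

```text
d [-0.0008 -0.0011 -0.0148] rv [ 0.0002  0.0009 -0.001 ]
```

Request:
carry_out(
  plan=[
    [-0.001,-0.001,-0.007,0,0,0],
    [0,0,-0.005,0,0,0],
    [0,0,-0.002,0,0,0],
  ],
)

```text
time_s: 44.2
tcp_pos: [0.5171, -0.2924, 0.0607]
eef_rot: [-180.0, -0.1, -25.0]
contact_force: [-0.5, -1.0, -3.2]
gripper_width: 0.0257
```

Request:
carry_out(
  plan=[
    [0,0,-0.002,0,0,0],
    [0,0,0,0,0,0],
  ],
)

```text
time_s: 44.37
tcp_pos: [0.517, -0.2925, 0.0586]
eef_rot: [-180.0, -0.1, -25.0]
contact_force: [-1.5, 1.4, -1.4]
gripper_width: 0.0259
```

Request:
carry_out(
  plan=[
    [0,0,-0.001,0,0,0],
    [0,0,0,0,0,0],
    [0,0,0,0,0,0],
    [0,0,0,0,0,0],
    [0,0,0.02,0,0,0],
    [0,0,0.03,0,0,0],
    [0,0,0.035,0,0,0],
    [-0.02,0.01,0.035,0,0,0],
    [-0.03,0.01,0.02,0,0,0],
    [-0.025,0.01,0,0,0,0],
    [0,0,0,0,0,0],
  ],
  fingers=0.05,
)

```text
time_s: 45.28
tcp_pos: [0.4411, -0.263, 0.2042]
eef_rot: [180.0, -0.3, -25.0]
contact_force: [-0.6, 0.8, -2.1]
gripper_width: 0.0414
```

```bash
python3 - <<'E'
from h import *
im,st=snap("wrist","w25",(135,0,515,250),2.1); print(st["tcp_pos"],st["eef_rot"],st["gripper_width"])
im,st=snap("top","t25",(240,100,600,280),2.2)
E
```

```text
[ 0.44112298 -0.26297089  0.20422329] [179.95492578  -0.32508959 -25.02098109] 0.041432966015016254
```

View pics/w25.png

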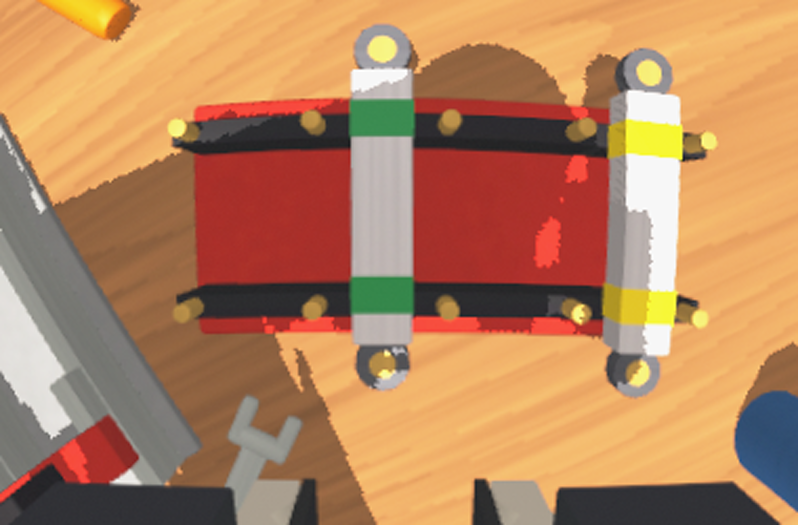

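View pics/t25.png

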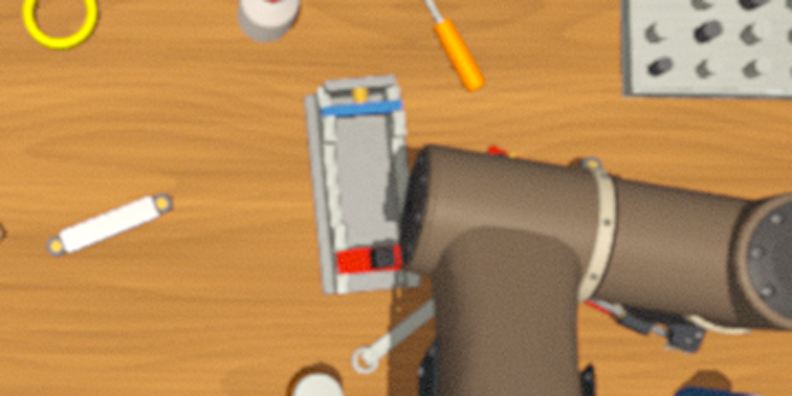

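```bash
python3 - <<'E'
from h import *
st=r.get_state()
rack([(177,129),(311,121),(451,121),(588,126),(709,141)],[(182,314),(313,310),(449,309),(580,314),(700,319)],
 [((382,363),(382,48),.08),((382,295),(382,118),.086),((636,372),(648,73),.08),((639,305),(645,140),.086)],st,135,0,2.1)
go(.49,.295,.20,-67)
E
```

```text
mid [ 0.50425819 -0.31872622] gap 0.08348576200765183 yaw -25.129271153503353
[ 0.52077328 -0.29372926] len 0.1401323355112023 x 0.0043367141526660016 y 0.029644382649897855 ang 0.018556339242532183
[ 0.51999762 -0.29354657] len 0.0760263640301083 x 0.00355688581691074 y 0.02948039170217102 ang 0.017486249606265946
[ 0.46695003 -0.40046308] len 0.13993800911701945 x 0.0009335191765194197 y -0.08984398079135543 ang -0.20082620399403037
[ 0.46845727 -0.39688011] len 0.07456290425238676 x 0.0007765578980719025 y -0.08596005827661006 ang 0.030517603758326725
d [ 0.0457  0.5591 -0.0041] rv [ 0.0064  0.0039 -0.7336]
```

Request:
carry_out(
  plan=[
    [0.025,-0.01,-0.02,0.006,0.004,0],
    [0.025,-0.01,-0.03,0,0,0],
    [0.018,-0.006,-0.02,0,0,0],
    [0,0,-0.015,0,0,0],
    [0,0,0,0,0,0],
    [0,0,0,0,0,0],
  ],
)

```text
time_s: 45.88
tcp_pos: [0.5196, -0.2932, 0.1146]
eef_rot: [-179.9, -0.3, -24.9]
contact_force: [0.4, 0.4, 1.1]
gripper_width: 0.0416
```

```bash
python3 -c "
from h import *
print(r.get_state()['tcp_pos'])
go(.5165,-.2923,.062,-25.1)"
```

```text
[ 0.5195871  -0.29318165  0.11460905]
d [-0.0031  0.0009 -0.0526] rv [ 0.0001  0.0052 -0.0035]
```

Request:
carry_out(
  plan=[
    [-0.003,0.001,-0.012,0,0.005,-0.003],
    [0,0,-0.018,0,0,0],
    [0,0,-0.014,0,0,0],
    [0,0,-0.006,0,0,0],
    [0,0,-0.002,0,0,0],
  ],
)

```text
time_s: 46.3
tcp_pos: [0.5174, -0.2925, 0.0621]
eef_rot: [180.0, -0.2, -25.1]
contact_force: [-0.4, -0.2, -0.1]
gripper_width: 0.0416
```

Request:
carry_out(
  plan=[
    [0,0,0,0,0,0],
    [0,0,0,0,0,0],
    [0,0,0,0,0,0],
    [0,0,0,0,0,0],
    [0,0,0,0,0,0],
  ],
  fingers=1,
)

```text
time_s: 46.72
tcp_pos: [0.5178, -0.2925, 0.0645]
eef_rot: [-180.0, -0.3, -25.1]
contact_force: [0.2, 0.5, -3.2]
gripper_width: 0.0254
```

Request:
carry_out(
  plan=[
    [0,0,0.005,0,0,0],
    [-0.002,0.001,0,0,0,0],
    [-0.002,0.001,0,0,0,0],
    [0,0,0,0,0,0],
  ],
)

```text
time_s: 47.05
tcp_pos: [0.5131, -0.2901, 0.0704]
eef_rot: [-180.0, -0.3, -25.1]
contact_force: [0.1, 0.3, -2.5]
gripper_width: 0.0254
```

Request:
carry_out(
  plan=[
    [0.001,-0.0005,-0.003,0,0,0],
    [0,0,-0.003,0,0,0],
  ],
)

```text
time_s: 47.22
tcp_pos: [0.5144, -0.2906, 0.0647]
eef_rot: [-179.9, -0.4, -25.1]
contact_force: [-0.7, 0.3, -3.0]
gripper_width: 0.0256
```

Request:
carry_out(
  plan=[
    [0,0,-0.001,0,0,0],
    [0,0,0,0,0,0],
    [0,0,0,0,0,0],
    [0,0,0,0,0,0],
    [0,0,0.02,0,0,0],
    [0,0,0.03,0,0,0],
    [0,0,0.035,0,0,0],
    [-0.02,0.01,0.035,0,0,0],
    [-0.03,0.01,0.02,0,0,0],
    [-0.02,0.01,0,0,0,0],
    [0,0,0,0,0,0],
  ],
  fingers=0.05,
)

```text
time_s: 48.13
tcp_pos: [0.4425, -0.2607, 0.2085]
eef_rot: [179.9, -0.3, -25.1]
contact_force: [-0.4, 0.1, -0.8]
gripper_width: 0.0412
```

```bash
python3 - <<'E'
from h import *
im,st=snap("wrist","w26",(135,0,515,250),2.1); print(st["tcp_pos"],st["eef_rot"],st["gripper_width"])
E
```

```text
[ 0.44248186 -0.26071077  0.20849645] [179.94566494  -0.34430441 -25.0863468 ] 0.0411876895764089
```

View pics/w26.png

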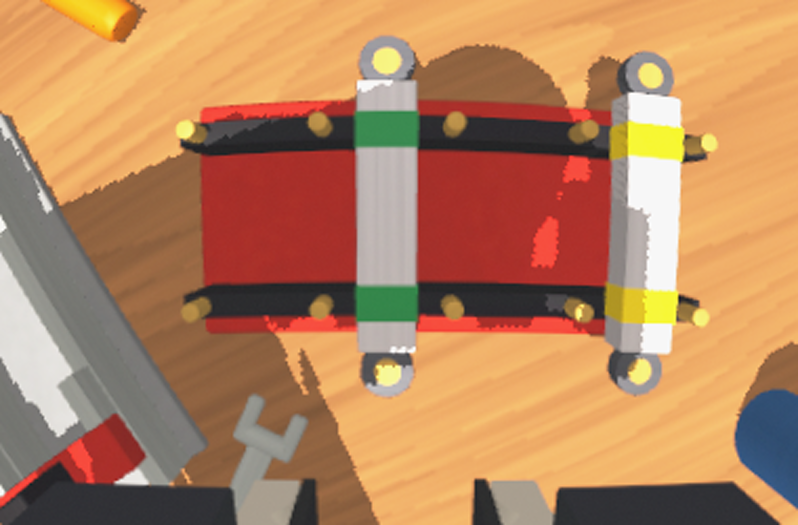

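```bash
python3 - <<'E'
from h import *
st=r.get_state()
rack([(185,130),(318,123),(456,122),(590,128),(710,142)],[(188,314),(318,309),(452,309),(583,313),(702,318)],
 [((387,371),(387,61),.08),((387,303),(387,129),.086),((638,370),(650,75),.08),((641,305),(647,142),.086)],st,135,0,2.1)
E
```

```text
mid [ 0.50312349 -0.31830771] gap 0.08400398545469316 yaw -25.084825588704945
[ 0.51556536 -0.29112632] len 0.1402022530679586 x -0.0002554408216510356 y 0.02989251724496699 ang -0.07033262830373584
[ 0.51546728 -0.29117843] len 0.0760474551902575 x -0.00032218220514205044 y 0.029803736675116085 ang -0.07020983521373896
[ 0.4657316  -0.40066928] len 0.14055471413441453 x 0.001052843728885889 y -0.09044597318046871 ang -0.3582661012492508
[ 0.46680552 -0.39688359] len 0.07504037057432612 x 0.0004204928035303062 y -0.08656204255755774 ang -0.09629157764192824
```

Request:
carry_out(
  plan=[
    [0.001,0.02,0.005,0,0,-0.03],
    [0.004,0.036,0,0,0,-0.048],
    [0.004,0.036,0,0,0,-0.048],
    [0.004,0.036,0,0,0,-0.048],
    [0.004,0.036,0,0,0,-0.048],
    [0.004,0.036,0,0,0,-0.048],
    [0.004,0.036,0,0,0,-0.048],
    [0.003,0.036,0,0,0,-0.048],
    [0.002,0.036,0,0,0,-0.048],
    [0.002,0.036,0,0,0,-0.048],
    [0.002,0.036,0,0,0,-0.048],
    [0.002,0.036,0,0,0,-0.048],
  ],
  fingers=-0.6,
)

```text
time_s: 49.18
tcp_pos: [0.4859, 0.1688, 0.2136]
eef_rot: [179.9, -0.7, -58.9]
contact_force: [0.1, -0.7, -0.0]
gripper_width: 0.0701
```

```bash
python3 -c "
from h import *
go(.485,.295,.20,-67.4)"
```

```text
d [-0.0009  0.1262 -0.0136] rv [ 0.0122  0.0043 -0.1479]
```

Request:
carry_out(
  plan=[
    [0,0.034,0,0.012,0.004,-0.05],
    [0,0.034,-0.006,0,0,-0.05],
    [0,0.028,-0.006,0,0,-0.04],
    [0,0.01,0,0,0,-0.01],
    [0,0,0,0,0,0],
    [0,0,0,0,0,0],
  ],
)

```text
time_s: 49.68
tcp_pos: [0.4884, 0.2904, 0.1969]
eef_rot: [179.9, -0.1, -67.7]
contact_force: [-0.1, 0.1, -0.3]
gripper_width: 0.0704
```

```bash
python3 - <<'E'
from h import *
im,st=snap("wrist","w27"); print(st["tcp_pos"],st["eef_rot"],st["gripper_width"])
E
```

```text
[0.48839808 0.29043725 0.19686865] [ 1.79928108e+02 -1.44116412e-01 -6.76715527e+01] 0.07035808383922769
```

View pics/w27.png

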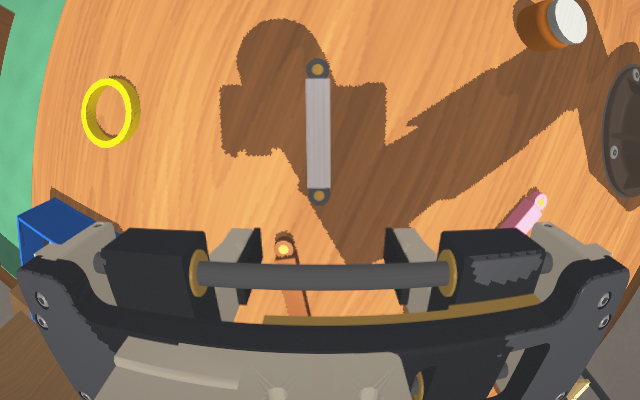

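```bash
python3 - <<'E'
from h import *
a=pt("wrist",319,196,.02)[:2];b=pt("wrist",317.5,70,.02)[:2]
c=(a+b)/2; print(c,np.linalg.norm(a-b),np.degrees(np.arctan2(*(b-a)[::-1])))
go(c[0]+.001,c[1],.05,-67.2)
E
```

```text
[0.50842852 0.25291359] 0.14000232026095288 -67.20440068083148
d [ 0.0209 -0.0372 -0.1469] rv [ 0.0028 -0.0002  0.0086]
```

Request:
carry_out(
  plan=[
    [0.009,-0.016,-0.03,0,0,0.008],
    [0.009,-0.016,-0.035,0,0,0],
    [0,0,-0.035,0,0,0],
    [0,0,-0.03,0,0,0],
    [0,0,-0.01,0,0,0],
    [0,0,0,0,0,0],
  ],
  fingers=-0.2,
)

```text
time_s: 50.23
tcp_pos: [0.5102, 0.2521, 0.0553]
eef_rot: [-179.6, -0.0, -67.3]
contact_force: [0.2, -0.4, -0.3]
gripper_width: 0.0525
```

```bash
python3 -c "
from h import *
go(.5095,.2525,.004,-67.2)"
```

```text
d [-0.0007  0.0004 -0.0513] rv [-0.0024  0.0066  0.0017]
```

Request:
carry_out(
  plan=[
    [-0.001,0,-0.015,-0.002,0.007,0],
    [-0.001,0,-0.018,0,0,0],
    [0,0,-0.01,0,0,0],
    [0,0,-0.004,0,0,0],
    [0,0,0,0,0,0],
  ],
)

```text
time_s: 50.65
tcp_pos: [0.5111, 0.2495, 0.0104]
eef_rot: [-179.8, 0.1, -67.4]
contact_force: [-0.1, -0.4, 0.2]
gripper_width: 0.0525
```

Request:
carry_out(
  plan=[
    [-0.002,0.002,-0.006,0,0.002,0],
    [0,0,-0.001,0,0,0],
    [0,0,0,0,0,0],
    [0,0,0,0,0,0],
  ],
  fingers=0.2,
)

```text
time_s: 50.98
tcp_pos: [0.5107, 0.2529, 0.0059]
eef_rot: [-179.7, 0.2, -67.4]
contact_force: [-0.4, 0.7, 1.4]
gripper_width: 0.0363
```

Request:
carry_out(
  plan=[
    [0,0,-0.001,0,0,0],
    [0,0,0,0,0,0],
    [0,0,0,0,0,0],
    [0,0,0,0,0,0],
    [0,0,0,0,0,0],
  ],
  fingers=1,
  force=50,
)

```text
time_s: 51.4
tcp_pos: [0.5107, 0.2533, 0.0058]
eef_rot: [-179.6, 0.2, -67.4]
contact_force: [0.5, -0.1, -1.3]
gripper_width: 0.0256
```

Request:
carry_out(
  plan=[
    [0,0,0.03,0,0,0],
    [0,0,0.04,0,0,0],
    [0,0,0.04,0,0,0],
    [0,0,0.04,0,0,0],
    [0,0,0.03,0,0,0],
    [0,0,0,0,0,0],
  ],
)

```text
time_s: 51.9
tcp_pos: [0.5064, 0.2491, 0.1894]
eef_rot: [179.8, -0.0, -67.4]
contact_force: [0.7, 1.5, -1.9]
gripper_width: 0.0256
```

```bash
python3 - <<'E'
from h import *
im,st=snap("wrist","w28"); print(st["tcp_pos"],st["eef_rot"],st["gripper_width"])
go(.539,-.2365,.19,-25.1)
E
```

```text
[0.506401   0.24908759 0.18938986] [ 1.79767378e+02 -3.95633353e-02 -6.74355895e+01] 0.025648209311935396
d [ 0.0336 -0.4852  0.0031] rv [ 0.0049 -0.0044  0.7395]
```

View pics/w28.png

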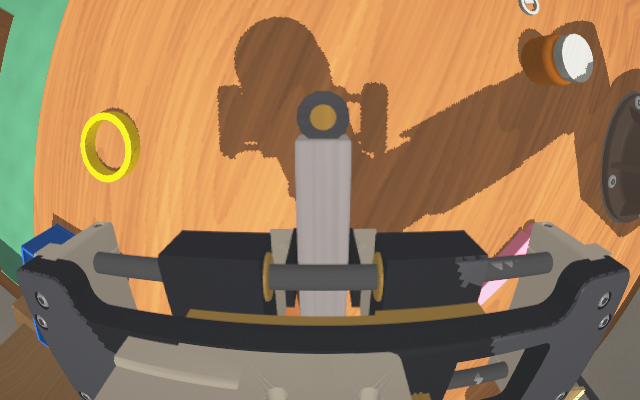

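```bash
python3 - <<'E'
from h import *
print(tool(323,117.5,-.0145),tool(323,140,-.0205))
E
```

```text
[ 0.06954652  0.00026518 -0.0145    ] [ 0.05971857  0.00024506 -0.0205    ]
```

Request:
carry_out(
  plan=[
    [0.001,-0.015,0.005,0,0,0.02],
    [0.0025,-0.035,0,0,0,0.05],
    [0.0025,-0.035,0,0,0,0.055],
    [0.0025,-0.035,0,0,0,0.055],
    [0.0025,-0.035,0,0,0,0.055],
    [0.0025,-0.035,0,0,0,0.055],
    [0.0025,-0.035,0,0,0,0.055],
    [0.0025,-0.035,0,0,0,0.055],
    [0.0025,-0.035,0,0,0,0.055],
    [0.0025,-0.035,0,0,0,0.055],
    [0.0025,-0.035,0,0,0,0.055],
    [0.002,-0.03,0,0,0,0.055],
  ],
)

```text
time_s: 52.95
tcp_pos: [0.5211, -0.1586, 0.1738]
eef_rot: [178.7, 0.9, -30.0]
contact_force: [0.3, -0.2, -1.9]
gripper_width: 0.0255
```

```bash
python3 - <<'E'
from h import *
print(r.get_state()['gripper_width'])
go(.539,-.2365,.19,-25.1)
E
```

```text
0.02548202955352281
d [ 0.0179 -0.0779  0.0162] rv [ 0.0132 -0.0247  0.0845]
```

Request:
carry_out(
  plan=[
    [0.006,-0.026,0.005,0.013,-0.025,0.045],
    [0.006,-0.026,0,0,0,0.04],
    [0.006,-0.026,0,0,0,0],
    [0,0,-0.02,0,0,0],
    [0,0,-0.025,0,0,0],
    [0,0,-0.01,0,0,0],
    [0,0,0,0,0,0],
  ],
)

```text
time_s: 53.53
tcp_pos: [0.5316, -0.247, 0.1094]
eef_rot: [179.8, 0.9, -25.2]
contact_force: [-0.5, 0.5, -2.7]
gripper_width: 0.0251
```

```bash
python3 - <<'E'
from h import *
im,st=snap("wrist","w29"); print(st["tcp_pos"],st["eef_rot"],st["gripper_width"])
go(.539,-.2366,.085,-25.1,st)
E
```

```text
[ 0.53159365 -0.24698264  0.10940669] [179.82232807   0.91875183 -25.19343438] 0.025095401232413394
d [ 0.0074  0.0104 -0.0244] rv [-0.004  -0.0158  0.0016]
```

View pics/w29.png

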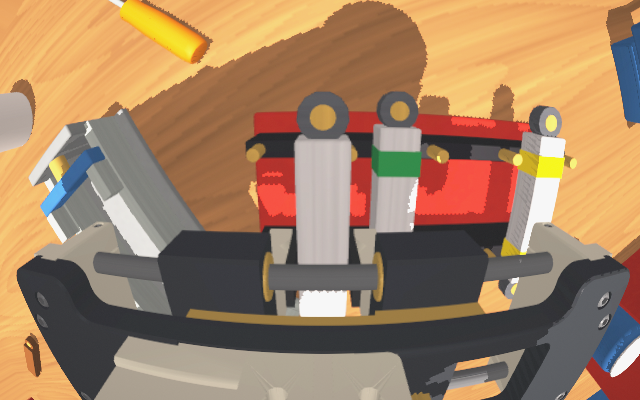

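Request:
carry_out(
  plan=[
    [0.007,0.0105,0,-0.004,-0.016,0.001],
    [0,0,-0.01,0,0,0],
    [0,0,-0.01,0,0,0],
    [0,0,0,0,0,0],
  ],
)

```text
time_s: 53.92
tcp_pos: [0.5408, -0.2341, 0.091]
eef_rot: [-180.0, -0.2, -25.0]
contact_force: [-0.2, 0.9, -3.1]
gripper_width: 0.0257
```

```bash
python3 - <<'E'
from h import *
im,st=snap("wrist","w30",(200,80,440,260),2.5); print(st["tcp_pos"],st["eef_rot"],st["gripper_width"])
go(.539,-.2366,.066,-25.1,st)
E
```

```text
[ 0.54077659 -0.23406901  0.09100815] [-179.95428296   -0.237247    -24.95836254] 0.025733482598677863
d [-0.0018 -0.0025 -0.025 ] rv [ 0.001   0.0041 -0.0025]
```

View pics/w30.png

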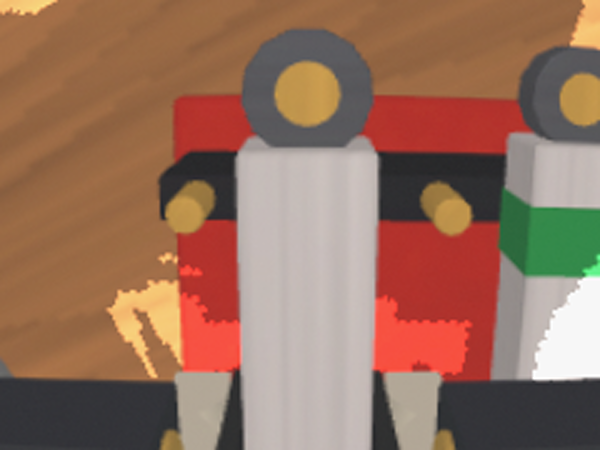

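Request:
carry_out(
  plan=[
    [-0.002,-0.0025,-0.008,0,0.004,-0.002],
    [0,0,-0.009,0,0,0],
    [0,0,-0.006,0,0,0],
    [0,0,0,0,0,0],
  ],
)

```text
time_s: 54.3
tcp_pos: [0.54, -0.2368, 0.0684]
eef_rot: [180.0, -0.2, -25.0]
contact_force: [-0.0, -0.4, -2.2]
gripper_width: 0.0257
```

Request:
carry_out(
  plan=[
    [-0.0005,0,-0.002,0,0,0],
    [-0.0005,0,-0.001,0,0,0],
  ],
)

```text
time_s: 54.47
tcp_pos: [0.5396, -0.2371, 0.0658]
eef_rot: [180.0, -0.3, -25.0]
contact_force: [-3.4, 5.1, 12.6]
gripper_width: 0.0256
```

Request:
carry_out(
  plan=[
    [0,0,0,0,0,0],
    [0,0,0,0,0,0],
    [0,0,0,0,0,0],
    [0,0,0.02,0,0,0],
    [0,0,0.03,0,0,0],
    [0,0,0.035,0,0,0],
    [-0.02,0.005,0.035,0,0,0],
    [-0.03,-0.01,0.02,0,0,0],
    [-0.02,-0.015,0,0,0,0],
    [-0.015,-0.01,0,0,0,0],
    [0,0,0,0,0,0],
  ],
  fingers=0.07,
)

```text
time_s: 55.38
tcp_pos: [0.4525, -0.2688, 0.2142]
eef_rot: [179.9, -0.6, -24.8]
contact_force: [-1.1, -0.4, -0.3]
gripper_width: 0.041
```

```bash
python3 - <<'E'
from h import *
im,st=snap("wrist","w31",(135,0,515,250),2.1); print(st["tcp_pos"],st["eef_rot"],st["gripper_width"])
E
```

```text
[ 0.45254791 -0.26880579  0.21421234] [179.8714265   -0.55635075 -24.84992122] 0.04104722889827863
```

View pics/w31.png

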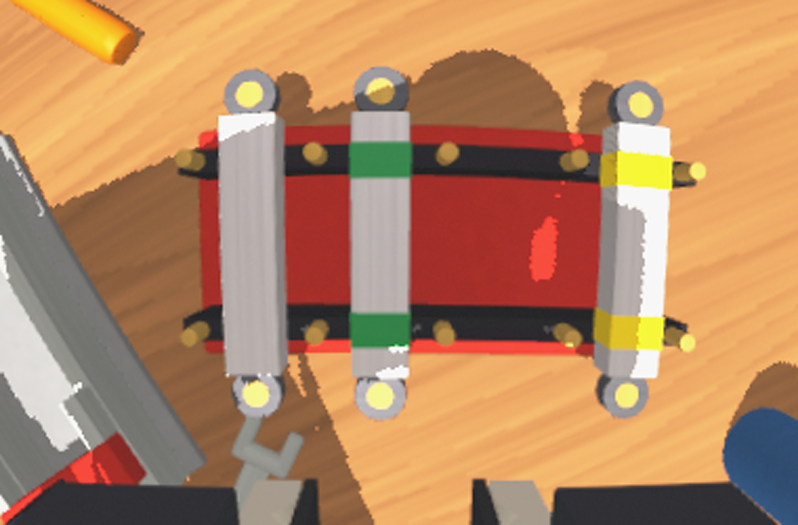

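```bash
python3 - <<'E'
from h import *
st=r.get_state()
rack([(182,159),(312,153),(448,153),(580,158),(698,171)],[(187,340),(314,335),(445,335),(571,340),(687,343)],
 [((257,394),(250,94),.08),((380,396),(380,91),.08),((380,330),(380,160),.086),((626,395),(640,104),.08),((630,332),(637,172),.086)],st,135,0,2.1)
E
```

```text
mid [ 0.50212307 -0.31684015] gap 0.08376853953004951 yaw -25.121962599314898
[ 0.54019062 -0.23699767] len 0.1403139310175875 x 0.0005697492353001765 y 0.08845132491309306 ang 0.08737689102415876
[ 0.51464125 -0.28969929] len 0.1405725036886826 x -0.0001885179174773646 y 0.02988805102524401 ang 0.056907301519382086
[ 0.5145363  -0.28985841] len 0.07578118030685543 x -0.00021599070460064484 y 0.029699429768908818 ang 0.0558453389672572
[ 0.46445726 -0.39923448] len 0.14076418989181214 x 0.0008773661495363188 y -0.0905912157949835 ang -0.10399437567538283
[ 0.46533976 -0.39588833] len 0.07487724581973929 x 0.00025579577977569195 y -0.08718692915140959 ang 0.21609786989845664
```

Request:
carry_out(
  plan=[
    [0,-0.01,0.03,0,0,0],
    [-0.01,-0.03,0.03,0,0,0],
    [-0.015,-0.035,0,0,0,0],
    [-0.015,-0.035,0,0,0,0],
    [-0.015,-0.035,0,0,0,0],
    [-0.015,-0.035,0,0,0,0],
    [-0.015,-0.035,0,0,0,0],
    [-0.015,-0.035,0,0,0,0],
    [-0.015,-0.03,0,0,0,0],
    [0,0,0,0,0,0],
    [0,0,0,0,0,0],
  ],
)

```text
time_s: 56.35
tcp_pos: [0.3378, -0.5612, 0.2739]
eef_rot: [179.8, -0.6, -24.5]
contact_force: [1.4, -0.9, 0.8]
gripper_width: 0.0406
```

```bash
python3 - <<'E'
from h import *
snap("top","t32"); im,st=snap("scene","s32"); print(st["tcp_pos"],st["gripper_width"])
E
```

```text
[ 0.33782363 -0.56079521  0.27357224] 0.040829697652807105
```

View pics/t32.png

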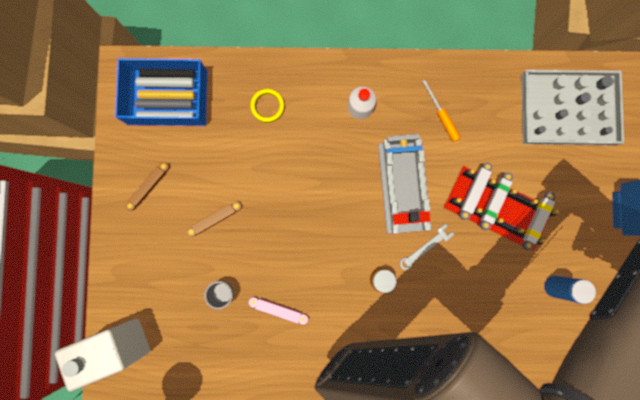

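View pics/s32.png

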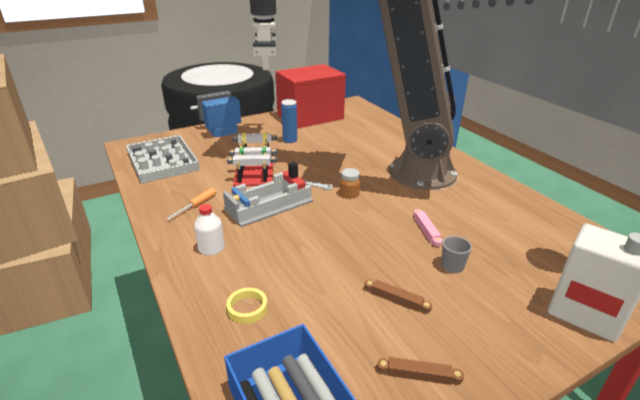

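```bash
python3 -c "
from plant import r
print(r.close_job())"
```

```text
the job is handed in; nothing more can be done
None
```

The job is handed in at about 56 s of the 210 s allowed. All three links on the bench are stored on the red rack, with both marked ones gauged first, yellow then green.

- **Gauging:** I opened the jaw to its stop first. Each marked link was then laid across the rails and pressed against the anvil. I held it there about 1 s or longer with roughly 10–20 N, and pictures during each hold show the anvil pushed clearly back. After each check I drew the jaw back until the wrist force showed it hard against the open stop.
- **Storing:** yellow is in the −90 mm bay, green in the +30 mm bay and the one plain link in the +90 mm bay. No second plain link was visible in any picture.
- **Last checks:** in the last wrist picture the link middles are within 1 mm of midway between the rails, no more than 3 mm along the rails from their bay centres, and within about 0.2° of square. The last overall pictures show the jaw at the open end, the bottle upright, the brown and pink look-alikes in place and the gripper clear of everything.
- **What went wrong and was mended:**
  - The grip slackened once while pinching the jaw tab during the yellow check. I waited for it to close again and repeated the push.
  - Yellow and green first landed about 4 mm off midway between the rails, so I gripped each again and shifted it.
- **Disagreement:** placing by the tool reading came out 3–4 mm off from what the wrist camera said about the held link. I corrected for that with the last link and trusted the pictures of the rack itself.

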